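Height-check the dispenser's manifold bars

ROBOT

A 6-joint arm with a two-finger parallel gripper is mounted at the origin on the work surface. World frame = base frame: x ahead of the robot, y to its left, z up, the work surface at z = 0. Lengths are in m, angles in rad, forces in N, time in s.
With the tool pointing down it reaches from about 0.3 to 0.875 m from the base axis. Payload 6.4 kg.
Tool frame: the origin (TCP) lies at the very end of the fingers, on their centre line; the grasp point (between the pads) lies 19 mm behind it; z points along the fingers, y is the line along which they close (so a half turn about z gives the same grasp; the last joint's range is limited). The gripper opens to 85 mm and grips with 20 to 120 N. Pads are 22 mm wide; open, the fingers measure 114 mm over their backs; the gripper's body (76 mm by 85 mm) begins 54 mm behind the grasp point. The pads swing forward as they close: fully open they stand 13 mm farther back than shut.
Start: joints at [0.898, 0.181, 1.607, -0, 1.354, -0.206], TCP at [0.259, 0.514, 0.207] pointing down, gripper open.
Joint ranges: [-2.99, 2.99], [-0.89, 2.07], [0.3, 2.58], [-1.14, 4.28], [0, 2.63], [-3.12, 3.12]. Speed limits (rad/s): [2.57, 2.57, 3.01, 3.14, 3.14, 3.14].

INTERFACE

Orientations are given as a unit quaternion [w, x, y, z].
In Python, from bench import ctrl gives the robot as it stands.
- The arm moves only by the shell command python3 jog.py 'ROWS'. ROWS is a JSON list of rows, 1 to 10 of them, each of 7 numbers: dx, dy, dz in m, then a rotation vector rx, ry, rz in rad, then the opening from 0.0 (shut) to 1.0 (fully open); each row is the pose to reach, as a shift and turn from the pose commanded when the command began, along the tool's axes at that moment; what a row does not reach only later rows make up. A row lasts 1/8 s, in which the tool goes at most 0.0625 m and 0.188 rad, less where a joint would pass 70% of its speed; a pose out of reach is approached as far as the arm can. The fingers move at their own pace and stop on an object; the grip force is fixed at half the most. Time passes only in rows, so rows that do not move let the fingers close. It prints the time, the measured TCP pose, the force, the opening and the grip force at its end.
- ctrl.get_obs(): the state, without advancing time (a new reading comes with each control period).
- ctrl.camera(name): name is "side" or "top"; returns the picture (400x640x3 uint8, blue, green, red); there is no depth.
- ctrl.camera_params(name): a dict with "fovy" (degrees; the focal length in pixels is half the picture's height over the tangent of half this angle, whatever the lens; pixels are square), "cx", "cy" (the principal point, pixels), "view" (4x4, takes a point from world to camera coordinates). Camera axes: x right, y up, looking along -z (the intrinsics and any distortion apply to the point x, -y, -z); pixel columns grow to the right and rows downward; lengths in m; the calibration is good to about 2 mm. A picture is of the moment at which its call begins. camera_params takes no time and is no camera call.
- ctrl.hand_in(): hands the job in; it is judged then, once.
The state is a dict: "time_s": time; "q": joint angles; "dq": joint speeds; "joint_efforts": joint torques, N m; "eef_pos": TCP position; "eef_rot": TCP orientation; "wrist_force": force on the tool from outside, world axes, zero at the start; "torque": the same for the moment, N m; "opening": opening from 0.0 (shut) to 1.0 (fully open); "grasp_force": force on a finger pad.
Only numpy, scipy, OpenCV 4.12 (cv2) and the standard library are available. Lean on these libraries where they do the work, as an engineer would, in place of code of your own. Each camera call takes 0.05 s, during which the arm holds its last target. There are 200 camera calls.

TASK

Check the heights of the two or three aluminium manifold bars at this dispensing bench: press the keypad's near left key (wake) and then its near right key (clear), then, from the thinnest bar to the thickest, lay each bar flat on the drop gauge's base plate with one end under the foot, push the foot down gently until it rests on the bar, hold it there for about a second, and let it spring up. Lay the bars flat on the orange mat, side by side and not stacked, no end hanging over its edge, and when all are there press the far left key (store). Press one key at a time, fully, never the far right one (erase), and knock over none of the steel canister, cup and carton.

Things in the scene. Friction and masses are not known exactly. Their poses are not given: they have to be found in the camera images.
- gauge: Fixed drop gauge. Dark steel base plate 12 mm thick, 120 mm wide, from 130 mm towards its -x (open side, towards the robot) to 110 mm towards +x. Origin on the table under the foot axis. Steel column 36 mm across at x = +82 mm, 182 mm high (50 mm collar at its base); grey bracket 32 mm wide, 135 to 160 mm above the table, from the column to x = -13 mm.
- foot (a joint): Slide of the gauge foot, m: 0 = fully up, grows as the foot goes down, to 0.103. At 0 the foot's underside is 105 mm above the base plate, so on a part of height h it reads 0.105 - h. A spring returns it to 0 when let go; it takes about 1.2 N to start it and about 5 N (spring 40 N/m) low down.
- foot_pad: The foot: a flat steel disc 22 mm across and 10 mm thick on a 12 mm vertical spindle; origin at the centre of its underside; moves with the foot.
- foot_knob (a point): Centre of the top of the black push knob (34 mm across, 18 mm thick) on the upper end of the spindle, 158 mm above the foot's underside (275 mm above the table when up); push it down with closed fingers, or grip it.
- keypad: Fixed grey keypad, 100 x 100 mm, 18 mm thick, origin under its centre. Four white round spring keys, 26 mm across, tops 40 mm above the table (black collars 42 mm across, 30 mm high), at x, y = +-23 mm from its centre; near = its -x side (towards the robot), left = its +y side.
- mat: Orange mat fixed to the table, 220 mm (its x) by 280 mm (its y), 3 mm thick, origin under its centre.
- key_wake (a joint): Travel of the near left key: wake; 0 = up, 0.006 = fully down (5 N); counts as pressed beyond 0.0042. Springs back.
- key_clear (a joint): Travel of the near right key: clear; 0 = up, 0.006 = fully down (5 N); counts as pressed beyond 0.0042. Springs back.
- key_store (a joint): Travel of the far left key: store; 0 = up, 0.006 = fully down (5 N); counts as pressed beyond 0.0042. Springs back.
- key_erase (a joint): Travel of the far right key: erase, not to be pressed; 0 = up, 0.006 = fully down (5 N); counts as pressed beyond 0.0042. Springs back.
- bar_thin: The thinnest aluminium manifold bar, 180 x 36 mm, 20 mm high, plain flat top (dark port marks only), about 0.3 kg; origin at the centre of its underside, x along its length, z up. May be absent (None).
- bar_thin_end1 (a point): Middle of the lower edge of that bar's +x end, 90 mm from its centre.
- bar_thin_end2 (a point): Middle of the lower edge of that bar's -x end, 90 mm from its centre.
- bar_mid: The middle aluminium manifold bar, 180 x 36 mm, 32 mm high, plain flat top (dark port marks only), about 0.42 kg; origin at the centre of its underside, x along its length, z up. May be absent (None).
- bar_mid_end1 (a point): Middle of the lower edge of that bar's +x end, 90 mm from its centre.
- bar_mid_end2 (a point): Middle of the lower edge of that bar's -x end, 90 mm from its centre.
- bar_thick: The thickest aluminium manifold bar, 180 x 36 mm, 44 mm high, plain flat top (dark port marks only), about 0.55 kg; origin at the centre of its underside, x along its length, z up. May be absent (None).
- bar_thick_end1 (a point): Middle of the lower edge of that bar's +x end, 90 mm from its centre.
- bar_thick_end2 (a point): Middle of the lower edge of that bar's -x end, 90 mm from its centre.
- canister: Steel canister, 90 mm across, 140 mm tall, standing; bystander, origin at the centre of its underside.
- cup: White cup, 72 mm across, 90 mm tall, standing; bystander, origin at the centre of its underside.
- carton: Cardboard carton, 55 x 55 mm, 75 mm tall, standing; bystander, origin at the centre of its underside.

How it is judged:
On the way, in this order (a step that is already met when the one before it is completed fails the run):
1. the near left key (wake) is pressed (value of joint key_wake above 0.0042 m), for 0.05 s.
2. the near right key (clear) is pressed (value of joint key_clear above 0.0042 m), for 0.05 s.
3. the gauge foot is held down on the top of the thinnest bar (if present) lying flat on the gauge's base plate, touching with 1 to 30 N, for 0.5 s (contact force between foot_pad and bar_thin between 1 and 30 N and angle between bar_thin's own z axis and vertical below 0.05 rad and z of bar_thin in the frame of gauge between 0.008 and 0.016 m and z of foot_pad in the frame of bar_thin between 0.017 and 0.023 m), for 0.5 s.
4. the gauge foot is held down on the top of the middle bar (if present) lying flat on the gauge's base plate, touching with 1 to 30 N, for 0.5 s (contact force between foot_pad and bar_mid between 1 and 30 N and angle between bar_mid's own z axis and vertical below 0.05 rad and z of bar_mid in the frame of gauge between 0.008 and 0.016 m and z of foot_pad in the frame of bar_mid between 0.029 and 0.035 m), for 0.5 s.
5. the gauge foot is held down on the top of the thickest bar (if present) lying flat on the gauge's base plate, touching with 1 to 30 N, for 0.5 s (contact force between foot_pad and bar_thick between 1 and 30 N and angle between bar_thick's own z axis and vertical below 0.05 rad and z of bar_thick in the frame of gauge between 0.008 and 0.016 m and z of foot_pad in the frame of bar_thick between 0.041 and 0.047 m), for 0.5 s.
6. the far left key (store) is pressed while every bar present lies flat on the orange mat with neither end hanging over its edge (value of joint key_store above 0.0042 m and angle between each of bar_thin, bar_mid, bar_thick's own z axis and vertical below 0.06 rad and z of bar_thin in the frame of mat between -0.001 and 0.007 m and x of bar_thin_end1 in the frame of mat between -0.112 and 0.112 m and y of bar_thin_end1 in the frame of mat between -0.142 and 0.142 m and x of bar_thin_end2 in the frame of mat between -0.112 and 0.112 m and y of bar_thin_end2 in the frame of mat between -0.142 and 0.142 m and z of bar_mid in the frame of mat between -0.001 and 0.007 m and x of bar_mid_end1 in the frame of mat between -0.112 and 0.112 m and y of bar_mid_end1 in the frame of mat between -0.142 and 0.142 m and x of bar_mid_end2 in the frame of mat between -0.112 and 0.112 m and y of bar_mid_end2 in the frame of mat between -0.142 and 0.142 m and z of bar_thick in the frame of mat between -0.001 and 0.007 m and x of bar_thick_end1 in the frame of mat between -0.112 and 0.112 m and y of bar_thick_end1 in the frame of mat between -0.142 and 0.142 m and x of bar_thick_end2 in the frame of mat between -0.112 and 0.112 m and y of bar_thick_end2 in the frame of mat between -0.142 and 0.142 m), for 0.05 s.
At the end, for the whole second after the job is handed in: every bar present lies flat on the orange mat with neither end hanging over its edge (tilt under 0.06 rad, underside within 7 mm of the mat's underside, so not stacked; ends may pass the edge by 2 mm at most), at rest, with the gauge foot sprung back up (within 5 mm) and the store key up (angle between each of bar_thin, bar_mid, bar_thick's own z axis and vertical below 0.06 rad and z of bar_thin in the frame of mat between -0.001 and 0.007 m and x of bar_thin_end1 in the frame of mat between -0.112 and 0.112 m and y of bar_thin_end1 in the frame of mat between -0.142 and 0.142 m and x of bar_thin_end2 in the frame of mat between -0.112 and 0.112 m and y of bar_thin_end2 in the frame of mat between -0.142 and 0.142 m and z of bar_mid in the frame of mat between -0.001 and 0.007 m and x of bar_mid_end1 in the frame of mat between -0.112 and 0.112 m and y of bar_mid_end1 in the frame of mat between -0.142 and 0.142 m and x of bar_mid_end2 in the frame of mat between -0.112 and 0.112 m and y of bar_mid_end2 in the frame of mat between -0.142 and 0.142 m and z of bar_thick in the frame of mat between -0.001 and 0.007 m and x of bar_thick_end1 in the frame of mat between -0.112 and 0.112 m and y of bar_thick_end1 in the frame of mat between -0.142 and 0.142 m and x of bar_thick_end2 in the frame of mat between -0.112 and 0.112 m and y of bar_thick_end2 in the frame of mat between -0.142 and 0.142 m and value of joint foot below 0.005 m and value of joint key_store below 0.002 m and linear speed of each of bar_thin, bar_mid, bar_thick below 0.02 m/s); the robot touches nothing.
It fails at once if the far right key (erase) is pressed (beyond 3 mm) (value of joint key_erase above 0.003 m).
It fails at once if two keys are pressed at once (value of joint each of key_wake, key_clear above 0.003 m or value of joint each of key_wake, key_store above 0.003 m or value of joint each of key_wake, key_erase above 0.003 m or value of joint each of key_clear, key_store above 0.003 m or value of joint each of key_clear, key_erase above 0.003 m or value of joint each of key_store, key_erase above 0.003 m).
It fails at once if the foot is forced hard (over 30 N) on a bar (contact force between foot_pad and bar_thin above 30 N or contact force between foot_pad and bar_mid above 30 N or contact force between foot_pad and bar_thick above 30 N).
It fails at once if the canister, cup or carton is knocked over (angle between any of canister, cup, carton's own z axis and vertical above 0.6 rad).
Of bar_thin, bar_mid, bar_thick only 2 to 3 are there at a start; the rules pass over those that are not, and their reading is None.
At some moment in a run one of bar_thin, bar_mid, bar_thick may be knocked a few centimetres aside while the robot is not near it.
It also fails if it takes over 210 s, if anything falls off the work surface, if the arm or the gripper's body presses on something with over 40 N, if the wrist force passes 120 N, or if a joint passes its speed limit or range.

## Working session

There is one attempt and no reset: what is moved stays moved. The work goes in short steps, Python scripts to look and compute and a shell command to move; the robot and the scene stay as the last step left them, time stands still between calls to the robot, and variables do not carry over. Pictures are saved under pics/ and viewed, at most 14 in all, crops included, and the job is handed in when it is done.

```bash
ls; mkdir -p pics; python3 - <<'E'
from bench import ctrl
import cv2,numpy as np
o=ctrl.get_obs(); print(o['time_s'],o['eef_pos'],o['eef_rot'],o['opening'])
for n in('top','side'):
    p=ctrl.camera_params(n); print(n,p)
    cv2.imwrite(f'pics/{n}0.png',ctrl.camera(n))
E
```

```text
bench.py
jog.py
pics
0.0 [0.2583357  0.5130064  0.20573975] [-3.98359428e-04  2.31268566e-01  9.72889512e-01 -8.30270693e-04] 1.0011027212288162
top {'fovy': 43.62927041489296, 'cx': 315.33004639798816, 'cy': 200.57975883482015, 'view': array([[-0.02622226, -0.99962561, -0.00781299,  0.06137042],
       [ 0.99081384, -0.02702675,  0.1325047 , -0.54538159],
       [-0.13266626, -0.00426664,  0.99115158, -1.58895606],
       [ 0.        ,  0.        ,  0.        ,  1.        ]])}
side {'fovy': 46.40930010562989, 'cx': 330.5124971620952, 'cy': 199.53527778159886, 'view': array([[ 0.95017257, -0.31143486,  0.013432  , -0.48218348],
       [ 0.21226263,  0.67795693,  0.70378902, -0.29158196],
       [-0.22829075, -0.66586991,  0.71028206, -1.29636688],
       [ 0.        ,  0.        ,  0.        ,  1.        ]])}
```

View pics/top0.png

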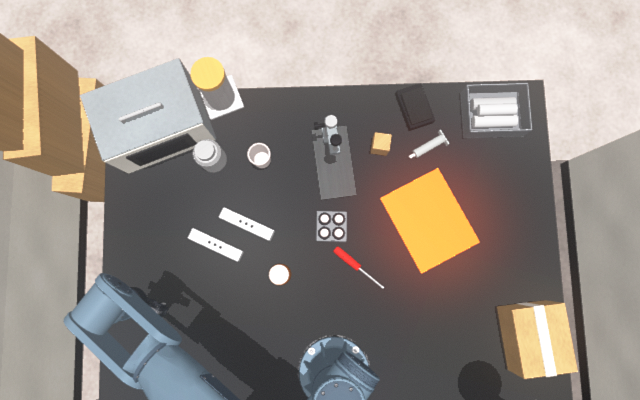

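View pics/side0.png

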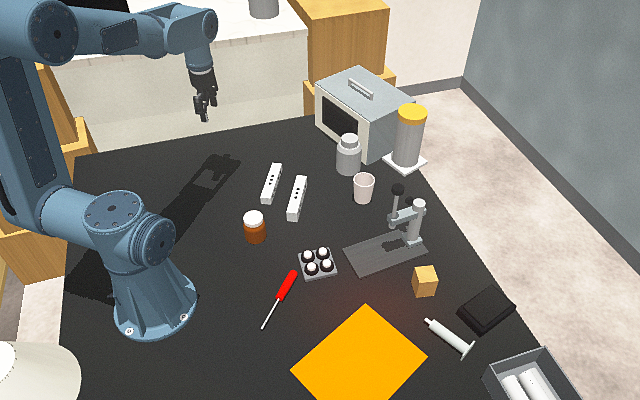

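The top view shows two white bars, near (246,224) and (215,245). The gauge is at about (335,150), the keypad at (332,226) and the mat at (430,220). The side view shows the same two bars, at (271,183) and (297,198), and no third one.

```bash
cat > h.py <<'E'
import cv2,numpy as np
from bench import ctrl
from scipy.spatial.transform import Rotation as R
P={n:ctrl.camera_params(n) for n in('top','side')}
def proj(n,X):
    p=P[n]; V=np.array(p['view']); f=200/np.tan(np.radians(p['fovy']/2))
    c=np.atleast_2d(X)@V[:3,:3].T+V[:3,3]
    return np.c_[p['cx']+f*c[:,0]/-c[:,2], p['cy']-f*c[:,1]/-c[:,2]]
def ray(n,u):
    p=P[n]; V=np.array(p['view']); f=200/np.tan(np.radians(p['fovy']/2))
    d=np.array([(u[0]-p['cx'])/f,-(u[1]-p['cy'])/f,-1.])
    return -V[:3,:3].T@V[:3,3], V[:3,:3].T@d
def at(n,u,z):
    o,d=ray(n,u); return o+d*(z-o[2])/d[2]
def tri(ut,us):
    A=[];b=[]
    for n,u in(('top',ut),('side',us)):
        o,d=ray(n,u); d=d/np.linalg.norm(d); M=np.eye(3)-np.outer(d,d); A.append(M);b.append(M@o)
    x,r,*_=np.linalg.lstsq(np.vstack(A),np.hstack(b),rcond=None); return x,np.sqrt(r)
def pose():
    o=ctrl.get_obs(); w,x,y,z=o['eef_rot']; return np.array(o['eef_pos']),R.from_quat([x,y,z,w])
def delta(tgt,yaw=None):
    "shift in tool axes to world tgt; tool y axis direction to world angle yaw, tool straight down"
    p,r=pose(); d=r.inv().apply(np.array(tgt)-p); rv=None
    if yaw is not None:
        y=np.array([np.cos(yaw),np.sin(yaw),0]);z=np.array([0,0,-1.])
        g=R.from_matrix(np.c_[np.cross(y,z),y,z]); g2=g*R.from_euler('z',np.pi)
        rv=min([(r.inv()*k).as_rotvec() for k in(g,g2)],key=np.linalg.norm)
    print('d',d.round(4),'rv',None if rv is None else rv.round(4))
E
python3 - <<'E'
from h import *
t=cv2.imread('pics/top0.png');s=cv2.imread('pics/side0.png')
def crop(im,x,y,w,h,k): return cv2.resize(im[y:y+h,x:x+w],(w*k,h*k),interpolation=cv2.INTER_CUBIC)
m=np.zeros((600,800,3),np.uint8)
a=crop(t,183,200,100,66,4);b=crop(s,250,155,66,75,4);c=crop(t,310,205,45,45,4);d=crop(s,295,240,50,45,4)
for im,(x,y) in((a,(0,0)),(b,(410,0)),(c,(0,310)),(d,(200,310))): m[y:y+im.shape[0],x:x+im.shape[1]]=im
e=crop(t,308,108,55,96,3); m[308:308+288,410:575]=e
e=crop(s,340,180,95,100,2); m[308:508,590:780]=e
cv2.imwrite('pics/m0.png',m)
# mat
for n,im in(('top',t),('side',s)):
    hsv=cv2.cvtColor(im,cv2.COLOR_BGR2HSV)
    k=((hsv[...,1]>200)&(hsv[...,2]>200)&(hsv[...,0]>10)&(hsv[...,0]<28)).astype(np.uint8); 
    cs=max(cv2.findContours(k,0,2)[0],key=cv2.contourArea)
    r=cv2.approxPolyDP(cs,8,True)[:,0]; print(n,r.tolist(),[at(n,u,.003)[:2].round(3).tolist() for u in r])
# white blobs in top
k=(t.min(2)>150).astype(np.uint8)
for n,im,rg in(('top',t,(183,200,100,66)),('side',s,(250,155,66,75))):
    x,y,w,h=rg; g=np.zeros((400,640),np.uint8); g[y:y+h,x:x+w]=im[y:y+h,x:x+w].min(2)>110
    for cc in cv2.findContours(g,0,2)[0]:
        if cv2.contourArea(cc)>100: print(n,cv2.minAreaRect(cc))
E
```

```text
Traceback (most recent call last):
ValueError: max() iterable argument is empty
```

View pics/m0.png

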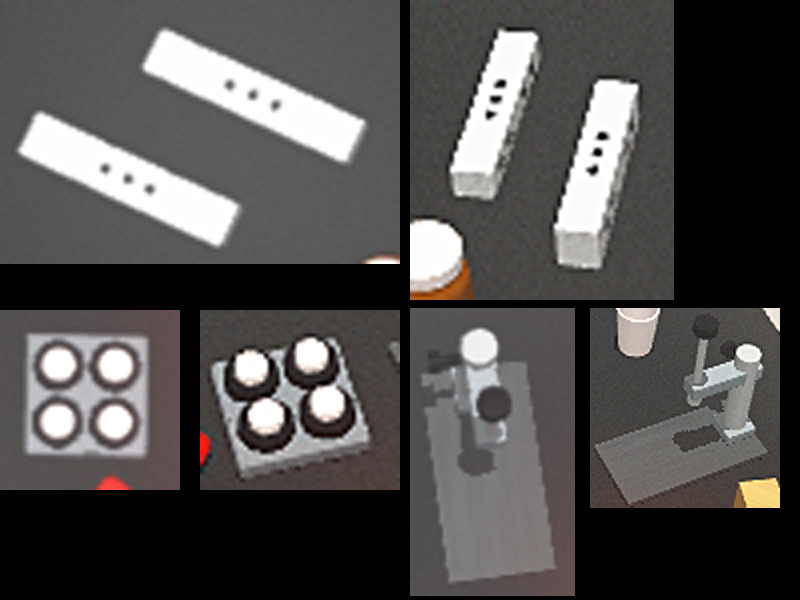

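The mosaic shows flat-topped bars with three port marks each. The right-hand bar in the side view has the taller end face. Keypad, gauge base plate and knob are all clear. Next I'll triangulate these.

```bash
python3 - <<'E'
from h import *
t=cv2.imread('pics/top0.png');s=cv2.imread('pics/side0.png')
f=lambda x,y,ox,oy,k,X,Y:np.array([(x-ox+.5)/k-.5+X,(y-oy+.5)/k-.5+Y])
T=lambda x,y:f(x,y,0,0,4,183,200); S=lambda x,y:f(x,y,410,0,4,250,155)
for nm,a,b in(('A',[(229,84),(252,95),(276,104)],[(602,136),(597,152),(592,170)]),('B',[(105,168),(128,179),(150,188)],[(500,84),(495,99),(491,115)])):
    for u,v in zip(a,b): print(nm,tri(T(*u),S(*v)))
# keys
kt=[];ks=[]
for n,(ox,oy,X,Y),L in(('top',(0,310,310,205),[(58,364),(115,365),(56,422),(114,423)]),('side',(200,310,295,240),[(266,416),(326,403),(250,367),(310,354)])):
    L=[f(x,y,ox,oy,4,X,Y) for x,y in L]
    im=t if n=='top' else s; k=(im.min(2)>180).astype(np.uint8)
    _,_,_,c=cv2.connectedComponentsWithStats(k)
    out=[c[np.argmin(np.hypot(*(c-l).T))] for l in L]; print(n,np.round(out,1).tolist(),[at(n,u,.04)[:2].round(4).tolist() for u in out])
print('base top',[at('top',f(x,y,410,308,3,308,108),.012)[:2].round(3).tolist() for x,y in((421,373),(527,362),(554,570),(449,583))])
print('base side',[at('side',f(x,y,590,308,2,340,180),.012)[:2].round(3).tolist() for x,y in((596,447),(629,502),(767,451),(717,408))])
print('knob top z.275',at('top',f(493,403,410,308,3,308,108),.27),'side',at('side',f(705,326,590,308,2,340,180),.27))
for n,im in(('top',t),('side',s)):
    b,g,r=im[...,0].astype(int),im[...,1].astype(int),im[...,2].astype(int)
    k=((r>200)&(b<60)&(g>110)&(g<210)).astype(np.uint8)
    cs=max(cv2.findContours(k,0,2)[0],key=cv2.contourArea)
    q=cv2.approxPolyDP(cs,8,True)[:,0]; print(n,[at(n,u,.003)[:2].round(3).tolist() for u in q])
for n,im,rg in(('top',t,(183,200,100,66)),('side',s,(250,155,66,75))):
    x,y,w,h=rg; g=np.zeros((400,640),np.uint8); g[y:y+h,x:x+w]=im[y:y+h,x:x+w].min(2)>140
    for cc in cv2.findContours(g,0,2)[0]:
        if cv2.contourArea(cc)>100:
            r=cv2.minAreaRect(cc); print(n,r)
            if n=='top':
                for z in(.02,.032,.044):
                    q=np.array([at(n,u,z)[:2] for u in cv2.boxPoints(r)]); e=q-np.roll(q,1,0)
                    print(z,q.mean(0).round(4),np.hypot(*e.T).round(3),np.degrees(np.arctan2(e[:,1],e[:,0])).round(1))
E
```

```text
A (array([0.48695464, 0.29275957, 0.03796517]), array([0.00129141]))
A (array([0.47746973, 0.27398691, 0.03937032]), array([0.0011886]))
A (array([0.46883933, 0.25481008, 0.03913987]), array([0.00238984]))
B (array([0.42226804, 0.39593242, 0.02508431]), array([0.00162538]))
B (array([0.41314258, 0.37691806, 0.02641033]), array([0.00113459]))
B (array([0.40545473, 0.35929578, 0.0253073 ]), array([0.00112824]))
top [[324.3, 218.1], [338.5, 218.4], [323.9, 232.4], [338.4, 232.5]] [[0.4886, 0.0193], [0.4862, -0.0264], [0.4425, 0.0218], [0.4406, -0.0248]]
side [[311.1, 266.1], [326.5, 262.8], [307.3, 253.9], [322.4, 250.8]] [[0.4374, -0.0317], [0.4833, -0.034], [0.4396, 0.0143], [0.4853, 0.0117]]
base top [[0.792, 0.054], [0.802, -0.065], [0.565, -0.087], [0.554, 0.029]]
base side [[0.553, 0.02], [0.566, -0.091], [0.8, -0.066], [0.763, 0.037]]
knob top z.275 [ 0.68867105 -0.01535619  0.27      ] side [ 0.68409486 -0.02188839  0.27      ]Traceback (most recent call last):
  File "<stdin>", line 20, in <module>
ValueError: max() iterable argument is empty
```

The keys, knob and base plate all come out offset by the same ~7 mm in y between the cameras. That corresponds to a z bias of about -6 mm, so A is the thick bar (44) and B the mid bar (32). I'll settle the offset using the gripper itself.

```bash
python3 - <<'E'
from h import *
t=cv2.imread('pics/top0.png');s=cv2.imread('pics/side0.png')
print(t[220,430],s[360,360])
for n,im in(('top',t),('side',s)):
    b,g,r=[im[...,i].astype(int) for i in range(3)]
    k=((r-b>120)&(g-b>60)).astype(np.uint8); k[:200 if n=='side' else 165]=0
    if n=='top': k[280:]=0
    cs=max(cv2.findContours(k,0,2)[0],key=cv2.contourArea)
    q=cv2.approxPolyDP(cs,8,True)[:,0]; w=np.array([at(n,u,.003)[:2] for u in q]); e=w-np.roll(w,1,0); print(n,q.tolist(),w.round(3).tolist(),w.mean(0),np.hypot(*e.T).round(3))
for n,im,rg in(('top',t,(183,200,100,66)),):
    x,y,w,h=rg; g=np.zeros((400,640),np.uint8); g[y:y+h,x:x+w]=im[y:y+h,x:x+w].min(2)>140
    for cc in cv2.findContours(g,0,2)[0]:
        if cv2.contourArea(cc)>100:
            r=cv2.minAreaRect(cc); print(n,r)
            for z in(.02,.032,.044):
                    q=np.array([at(n,u,z)[:2] for u in cv2.boxPoints(r)]); e=q-np.roll(q,1,0)
                    print(z,q.mean(0).round(4),np.hypot(*e.T).round(3),np.degrees(np.arctan2(e[:,1],e[:,0])).round(1))
print(pose()[1].as_matrix().round(3))
delta([.4425,.0218,.12],0)
delta([.4425,.0218,.12],.37)
E
```

```text
[ 87 202 255] [  0 179 255]
top [[438, 168], [381, 197], [421, 272], [478, 242]] [[0.65, -0.366], [0.557, -0.171], [0.308, -0.291], [0.4, -0.482]] [ 0.47872124 -0.32755945] [0.276 0.216 0.277 0.213]
side [[427, 356], [365, 303], [290, 370], [317, 399], [387, 399]] [[0.647, -0.368], [0.552, -0.173], [0.304, -0.297], [0.347, -0.386], [0.507, -0.437]] [ 0.47139632 -0.33207455] [0.157 0.217 0.278 0.099 0.168]
top ((214.7810516357422, 244.3978271484375), (56.606239318847656, 12.263678550720215), 25.01689338684082)
0.02 [0.4143 0.3779] [0.186 0.04  0.187 0.039] [  63.9  -25.  -116.2  154.3]
0.032 [0.4137 0.3754] [0.185 0.039 0.185 0.039] [  63.9  -25.  -116.2  154.3]
0.044 [0.4131 0.3729] [0.183 0.039 0.184 0.039] [  63.9  -25.  -116.2  154.3]
top ((245.99755859375, 223.42193603515625), (56.92207336425781, 12.082844734191895), 24.775144577026367)
0.02 [0.4801 0.2757] [0.187 0.039 0.188 0.039] [  63.9  -25.  -116.2  154.2]
0.032 [0.479 0.274] [0.186 0.039 0.187 0.039] [  63.9  -25.  -116.2  154.2]
0.044 [0.4779 0.2723] [0.185 0.039 0.185 0.039] [  63.9  -25.  -116.2  154.2]
[[-0.893  0.45  -0.001]
 [ 0.45   0.893 -0.001]
 [ 0.    -0.002 -1.   ]]
d [-0.3855 -0.3557  0.0863] rv [-1.500e-03  6.000e-04  1.104e+00]
d [-0.3855 -0.3557  0.0863] rv [-1.60e-03  3.00e-04  7.34e-01]
```

```bash
T='[-0.3855,-0.3557,0.0863,0,0,0,0]'; python3 jog.py '[[-0.3855,-0.3557,0.0863,0,0,0,0],[-0.3855,-0.3557,0.0863,0,0,0,0],[-0.3855,-0.3557,0.0863,0,0,0,0],[-0.3855,-0.3557,0.0863,0,0,0,0],[-0.3855,-0.3557,0.0863,0,0,0,0],[-0.3855,-0.3557,0.0863,0,0,0,0],[-0.3855,-0.3557,0.0863,0,0,0,0],[-0.3855,-0.3557,0.0863,0,0,0,0],[-0.3855,-0.3557,0.0863,0,0,0,0],[-0.3855,-0.3557,0.0863,0,0,0,0]]'
python3 - <<'E'
from h import *
p,_=pose(); print(p,ctrl.get_obs()['opening'])
m=np.zeros((400,800,3),np.uint8)
for i,n in enumerate(('top','side')):
    im=ctrl.camera(n); cv2.imwrite(f'pics/{n}1.png',im)
    u=proj(n,p)[0]; print(n,u, 'key',proj(n,[.4425,.0218,.04])[0]); x,y=np.round(u).astype(int)
    m[:,i*400:i*400+400]=cv2.resize(im[y-40:y+40,x-40:x+40],(400,400),interpolation=cv2.INTER_CUBIC)
cv2.imwrite('pics/m1.png',m)
E
```

```text
time_s: 1.35
eef_pos: [0.443, 0.0205, 0.1198]
eef_rot: [-0.001, 0.233, 0.972, -0.0]
wrist_force: [-0.1, 1.0, -0.5]
opening: 0.0
grasp_force: 0.0
[0.44300398 0.02051856 0.11979325] 0.0003383647478359173
top [324.5800705  230.35825441] key [323.92530364 232.34599305]
side [307.28076767 234.48044024] key [307.58739279 251.71041235]
```

View pics/m1.png

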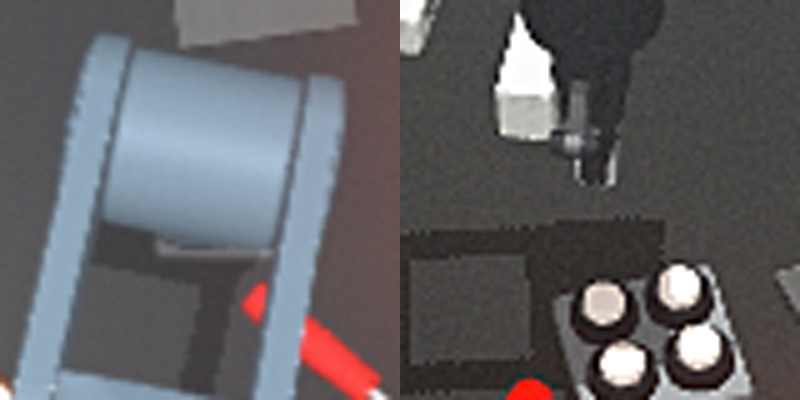

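The top view is blocked by the arm. The side view shows the fingertip at about (306.7,231), 3 px above where it was predicted. I'll go lower and compare the tip with the key directly.

```bash
python3 jog.py '[[0,0,0.03,0,0,0,0],[0,0,0.065,0,0,0,0],[0,0,0.065,0,0,0,0],[0,0,0.065,0,0,0,0]]'
python3 - <<'E'
from h import *
p,_=pose()
im=ctrl.camera('side'); cv2.imwrite('pics/side2.png',im)
u=proj('side',p)[0]; print(u); x,y=np.round(u).astype(int); print(x,y)
m=cv2.resize(im[y-30:y+30,x-30:x+30],(600,600),interpolation=cv2.INTER_CUBIC)
m=cv2.convertScaleAbs(m,alpha=1.6)
cv2.imwrite('pics/m2.png',m)
E
```

```text
time_s: 1.95
eef_pos: [0.4434, 0.0231, 0.0565]
eef_rot: [0.0, 0.231, 0.973, 0.0]
wrist_force: [-0.1, -0.7, 0.3]
opening: 0.002
grasp_force: 0.0
[307.65155999 247.8191701 ]
308 248
```

View pics/m2.png

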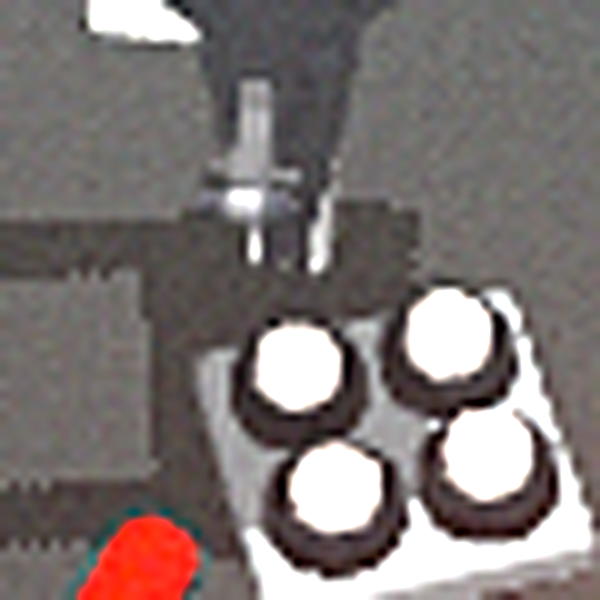

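```bash
python3 jog.py '[[0,0,0.012,0,0,0,0],[0,0,0.012,0,0,0,0],[0,0,0.012,0,0,0,0]]'
python3 - <<'E'
from h import *
p,_=pose()
for _ in range(4): im=ctrl.camera('side'); print(pose()[0])
cv2.imwrite('pics/side3.png',im)
x,y=308,248
m=cv2.resize(im[y-30:y+30,x-30:x+30],(600,600),interpolation=cv2.INTER_CUBIC)
m=cv2.convertScaleAbs(m,alpha=1.6)
cv2.imwrite('pics/m3.png',m)
E
```

```text
time_s: 2.38
eef_pos: [0.4429, 0.0223, 0.0434]
eef_rot: [-0.0, 0.231, 0.973, 0.0]
wrist_force: [-0.5, 0.4, 0.6]
opening: -0.003
grasp_force: 0.0
[0.44301601 0.02230201 0.04351138]
[0.44311479 0.022274   0.04357074]
[0.44311219 0.02227187 0.04357239]
[0.44312286 0.02227973 0.04356399]
```

View pics/m3.png

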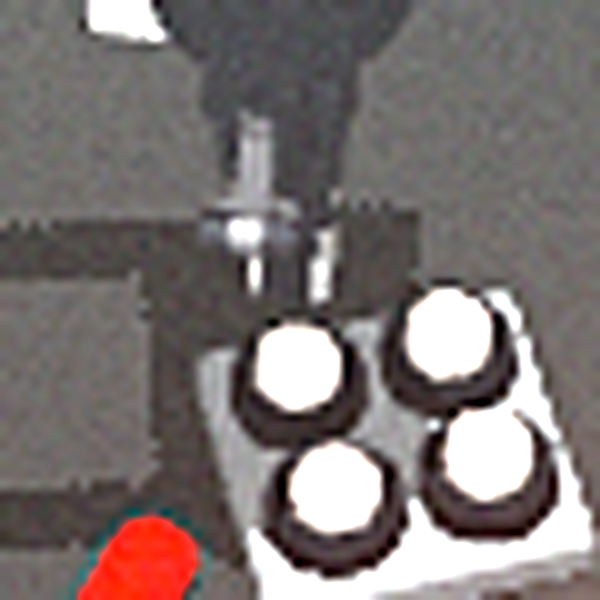

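The tip sits about 5 px up-image (+y) of the wake key, and the key isn't covered at all, so something is biased. I'll compare the start pictures, where the gripper is visible in both cameras, with predictions.

```bash
python3 - <<'E'
from h import *
p=np.array([.2583,.513,.2057]); r=R.from_quat([.231268,.97289,-.00083,-.0004])
m=np.zeros((400,800,3),np.uint8)
for i,n in enumerate(('top','side')):
    im=cv2.imread(f'pics/{n}0.png')
    pts=np.array([p]+[p+r.apply([0,s*.045,-d]) for s in(-1,1) for d in(.013,.05)])
    u=proj(n,pts); print(n,u.round(1)); x,y=np.round(u[0]).astype(int)
    c=cv2.convertScaleAbs(cv2.resize(im[y-33:y+33,x-33:x+33],(400,400),interpolation=cv2.INTER_CUBIC),alpha=1.8,beta=20)
    for v in u:
        q=((v-[x-33,y-33]+.5)*400/66).astype(int); cv2.drawMarker(c,tuple(int(a) for a in q),(0,0,255),1,12,1)
    m[:,i*400:i*400+400]=c
cv2.imwrite('pics/m4.png',m)
E
```

```text
top [[153.7 297.6]
 [166.3 304.8]
 [162.2 305.8]
 [138.1 291. ]
 [133.3 291.6]]
side [[212.1 122.6]
 [206.8 127.4]
 [204.8 117.9]
 [215.8 111.6]
 [214.  102.3]]
```

View pics/m4.png

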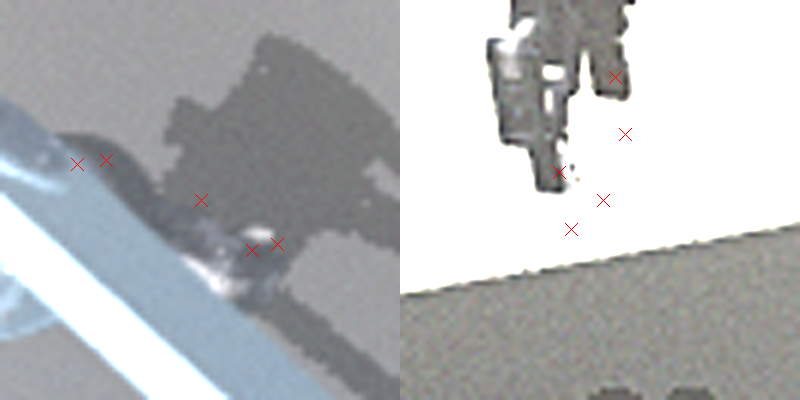

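```bash
python3 - <<'E'
from h import *
for X in([0,0,0],[0,0,.1]):print(X,proj('top',X),proj('side',X))
E
python3 jog.py '[[0,0,0.004,0,0,0,0],[0,0,0.008,0,0,0,0],[0,0,0.008,0,0,0,0]]'
python3 jog.py '[[0,0,0.003,0,0,0,0],[0,0,0.003,0,0,0,0],[0,0,0.003,0,0,0,0]]'
```

```text
[0, 0, 0] [[334.62867854 372.08126373]] [[156.98658324 304.46841742]]
[0, 0, 0.1] [[335.65053199 379.04683707]] [[147.43935279 283.75521839]]
time_s: 2.95
eef_pos: [0.4425, 0.0225, 0.0349]
eef_rot: [-0.001, 0.231, 0.973, -0.0]
wrist_force: [0.5, 0.2, -0.5]
opening: 0.0
grasp_force: 0.0
time_s: 3.32
eef_pos: [0.443, 0.0224, 0.0324]
eef_rot: [0.0, 0.231, 0.973, -0.0]
wrist_force: [-0.7, 0.1, 0.7]
opening: 0.003
grasp_force: 0.0
```

```bash
python3 - <<'E'
from h import *
m=np.zeros((500,800,3),np.uint8)
for i,(n,(x,y)) in enumerate((('top',(325,225)),('side',(308,245)))):
    im=ctrl.camera(n); cv2.imwrite(f'pics/{n}4.png',im)
    c=cv2.resize(im[y-31:y+31,x-25:x+25],(400,496),interpolation=cv2.INTER_CUBIC); m[:496,i*400:i*400+400]=cv2.convertScaleAbs(c,alpha=1.6)
cv2.imwrite('pics/m5.png',m)
E
```

```text
(no output)
```

View pics/m5.png

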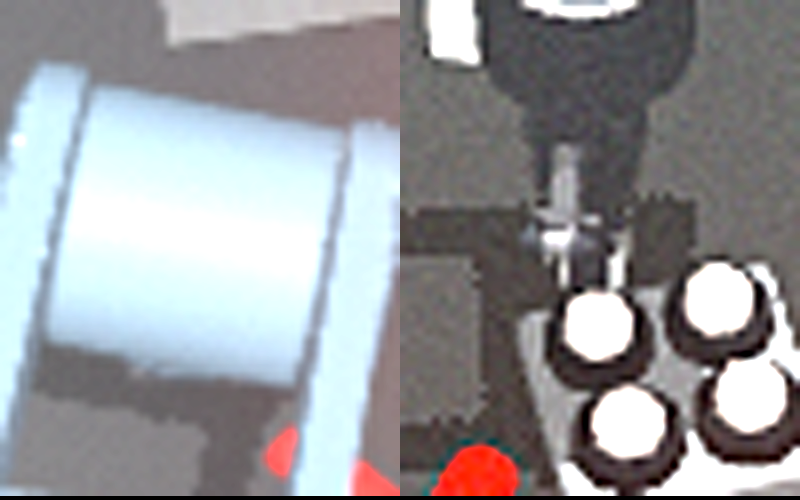

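The fingertip now looks to be behind the key and touches nothing. A touch-down on bare table will remove the height ambiguity.

```bash
python3 jog.py '[[0,0,-0.03,0,0,0,0],[0.0315,0.0625,-0.03,0,0,0,0],[0.0315,0.0625,-0.03,0,0,0,0],[0.0315,0.0625,0.026,0,0,0,0],[0.0315,0.0625,0.026,0,0,0,0],[0.0315,0.0625,0.026,0,0,0,0]]'
python3 - <<'E'
from h import *
ims=[ctrl.camera('side') for _ in range(3)]; im=np.median(ims,0).astype(np.uint8); p,_=pose(); u=proj('side',p)[0]; print(p,u,ctrl.get_obs()['wrist_force'])
x,y=np.round(u).astype(int); print(x,y)
c=cv2.convertScaleAbs(cv2.resize(im[y-30:y+30,x-30:x+30],(600,600),interpolation=cv2.INTER_CUBIC),alpha=1.8)
q=((u-[x-30,y-30]+.5)*10).astype(int); cv2.drawMarker(c,tuple(int(a) for a in q),(0,0,255),1,12,1)
cv2.imwrite('pics/m6.png',c)
E
```

```text
time_s: 4.18
eef_pos: [0.4434, 0.092, 0.0071]
eef_rot: [0.0, 0.231, 0.973, -0.0]
wrist_force: [1.3, -0.2, 0.7]
opening: 0.002
grasp_force: 0.0
[0.44480966 0.0919588  0.0083252 ] [302.24106652 240.93594871] [-0.34724698 -0.12586221  0.6531452 ]
302 241
```

View pics/m6.png

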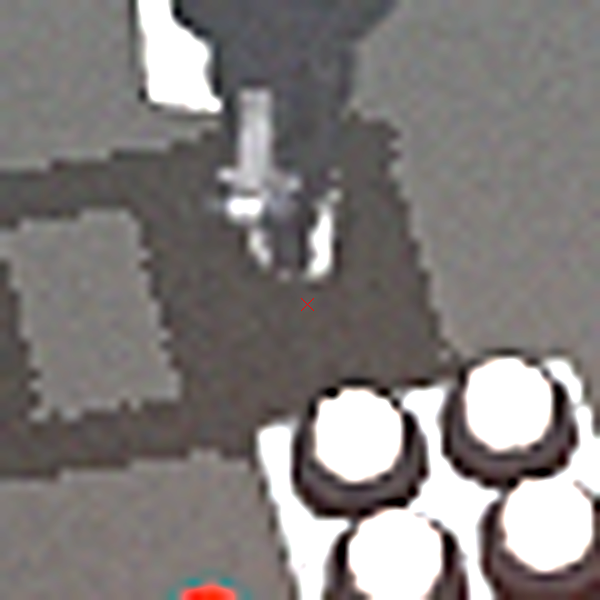

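```bash
python3 jog.py '[[0,0,0.003,0,0,0,0],[0,0,0.006,0,0,0,0],[0,0,0.006,0,0,0,0]]';python3 jog.py '[[0,0,0.002,0,0,0,0],[0,0,0.004,0,0,0,0],[0,0,0.004,0,0,0,0]]'
```

```text
time_s: 4.7
eef_pos: [0.4427, 0.0923, 0.0003]
eef_rot: [-0.0, 0.231, 0.973, -0.0]
wrist_force: [-0.1, 0.2, 0.2]
opening: 0.0
grasp_force: 0.0
time_s: 5.08
eef_pos: [0.4427, 0.0924, -0.0039]
eef_rot: [-0.0, 0.231, 0.973, -0.0]
wrist_force: [0.9, -0.7, -0.2]
opening: -0.002
grasp_force: 0.0
```

```bash
python3 jog.py '[[0,0,0.002,0,0,0,0],[0,0,0.004,0,0,0,0],[0,0,0.004,0,0,0,0]]';python3 jog.py '[[0,0,0.002,0,0,0,0],[0,0,0.004,0,0,0,0],[0,0,0.004,0,0,0,0]]'; python3 jog.py '[[0,0,0.002,0,0,0,0],[0,0,0.003,0,0,0,0],[0,0,0.003,0,0,0,0]]'
```

```text
time_s: 5.45
eef_pos: [0.4428, 0.0924, -0.0078]
eef_rot: [-0.0, 0.231, 0.973, -0.0]
wrist_force: [0.1, -0.6, 0.1]
opening: -0.0
grasp_force: 0.0
time_s: 5.82
eef_pos: [0.4428, 0.0924, -0.0118]
eef_rot: [-0.0, 0.231, 0.973, -0.0]
wrist_force: [-0.1, 0.6, 0.7]
opening: -0.001
grasp_force: 0.0
time_s: 6.2
eef_pos: [0.4429, 0.0924, -0.0147]
eef_rot: [-0.0, 0.231, 0.973, -0.0]
wrist_force: [0.0, 0.2, 0.3]
opening: -0.002
grasp_force: 0.0
```

```bash
python3 jog.py '[[0,0,0.001,0,0,0,0],[0,0,0.002,0,0,0,0],[0,0,0.002,0,0,0,0]]';python3 jog.py '[[0,0,0.001,0,0,0,0],[0,0,0.002,0,0,0,0],[0,0,0.002,0,0,0,0]]'; python3 jog.py '[[0,0,0.001,0,0,0,0],[0,0,0.002,0,0,0,0],[0,0,0.002,0,0,0,0]]'
```

```text
time_s: 6.58
eef_pos: [0.4429, 0.0924, -0.0167]
eef_rot: [-0.0, 0.231, 0.973, -0.0]
wrist_force: [0.1, -0.5, 0.2]
opening: -0.001
grasp_force: 0.0
time_s: 6.95
eef_pos: [0.4429, 0.0924, -0.0187]
eef_rot: [-0.0, 0.231, 0.973, -0.0]
wrist_force: [-0.0, 0.9, -0.2]
opening: 0.0
grasp_force: 0.0
time_s: 7.32
eef_pos: [0.4429, 0.0924, -0.0207]
eef_rot: [-0.0, 0.231, 0.973, -0.0]
wrist_force: [-0.6, -0.2, -0.9]
opening: -0.0
grasp_force: 0.0
```

```bash
for i in 1 ; do python3 jog.py '[[0,0,0.001,0,0,0,0],[0,0,0.002,0,0,0,0],[0,0,0.002,0,0,0,0]]' | grep -E 'pos|wrist'; done; python3 jog.py '[[0,0,0.001,0,0,0,0],[0,0,0.002,0,0,0,0],[0,0,0.002,0,0,0,0]]' | grep -E 'pos|wrist'
python3 - <<'E'
from h import *
im=ctrl.camera('side'); p,_=pose(); u=proj('side',p)[0]; o=ctrl.get_obs(); print(p,u,o['wrist_force'],np.round(o['joint_efforts'],2),np.round(o['q'],3))
x,y=302,241
c=cv2.convertScaleAbs(cv2.resize(im[y-30:y+30,x-30:x+30],(600,600),interpolation=cv2.INTER_CUBIC),alpha=1.8)
q=((u-[x-30,y-30]+.5)*10).astype(int); cv2.drawMarker(c,tuple(int(a) for a in q),(0,0,255),1,12,1)
cv2.imwrite('pics/m7.png',c)
E
```

```text
eef_pos: [0.4429, 0.0924, -0.0227]
wrist_force: [0.5, 0.1, 0.2]
eef_pos: [0.443, 0.0924, -0.0245]
wrist_force: [-0.5, 0.3, 2.9]
[ 0.4429785   0.09236562 -0.02454245] [301.95595395 247.63045534] [-0.42298979 -0.02722609  2.75267628] [ -0.07 -36.52 -22.71   0.    -0.2    0.  ] [-0.058  0.281  2.047  0.     0.814 -1.162]
```

View pics/m7.png

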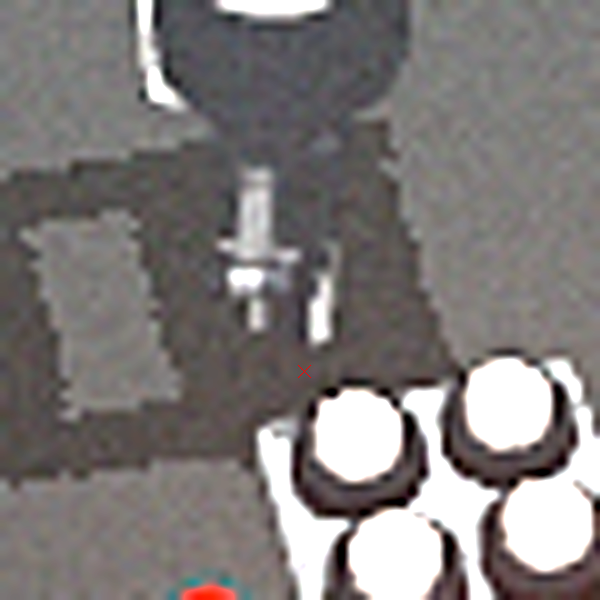

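Contact comes at a reported z of -0.0243, so the real (shut) fingertip sits about 24 mm above the reported TCP. The xy position agrees with the top camera, and the side camera is biased by about (-1,+2.4) px. Back to the wake key with that correction.

```bash
python3 jog.py '[[0,0,-0.06,0,0,0,0],[0,0,-0.065,0,0,0,0],[-0.0313,-0.0633,-0.065,0,0,0,0],[-0.0313,-0.0633,-0.065,0,0,0,0],[-0.0313,-0.0633,-0.045,0,0,0,0],[-0.0313,-0.0633,-0.041,0,0,0,0],[-0.0313,-0.0633,-0.041,0,0,0,0],[-0.0313,-0.0633,-0.037,0,0,0,0],[-0.0313,-0.0633,-0.037,0,0,0,0]]'
```

```text
time_s: 9.25
eef_pos: [0.4428, 0.0221, 0.0127]
eef_rot: [0.0, 0.231, 0.973, 0.0]
wrist_force: [-0.3, 0.3, 3.3]
opening: 0.001
grasp_force: 1.5
```

```bash
python3 jog.py '[[0,0,0.0015,0,0,0,0],[0,0,0.003,0,0,0,0],[0,0,0.003,0,0,0,0]]'; python3 - <<'E'
from h import *
delta([.4406,-.0248,.06])
delta([.4862,.0193,.06])
E
```

```text
time_s: 9.62
eef_pos: [0.4428, 0.0219, 0.0096]
eef_rot: [0.0, 0.231, 0.973, 0.0]
wrist_force: [0.9, 3.4, 4.6]
opening: 0.007
grasp_force: 2.3
d [-0.0191 -0.0427 -0.0504] rv None
d [-0.04    0.0172 -0.0504] rv None
```

```bash
python3 jog.py '[[0,0,0.001,0,0,0,0],[0,0,0.001,0,0,0,0]]'; python3 jog.py '[[0,0,0.001,0,0,0,0],[0,0,0.001,0,0,0,0]]'
```

```text
time_s: 9.88
eef_pos: [0.4429, 0.0219, 0.0093]
eef_rot: [0.0, 0.231, 0.973, 0.0]
wrist_force: [-2.7, 5.1, 13.2]
opening: -0.001
grasp_force: 7.0
time_s: 10.12
eef_pos: [0.4429, 0.0219, 0.0091]
eef_rot: [0.0, 0.231, 0.973, 0.0]
wrist_force: [-7.1, 4.3, 25.3]
opening: 0.0
grasp_force: 12.5
```

```bash
python3 jog.py '[[0,0,-0.045,0,0,0,0],[0,0,-0.045,0,0,0,0],[-0.0191,-0.0427,-0.045,0,0,0,0],[-0.0191,-0.0427,-0.045,0,0,0,0],[-0.0191,-0.0427,-0.012,0,0,0,0],[-0.0191,-0.0427,-0.006,0,0,0,0],[-0.0191,-0.0427,-0.002,0,0,0,0],[-0.0191,-0.0427,-0.001,0,0,0,0],[-0.0191,-0.0427,-0.001,0,0,0,0]]'
```

```text
time_s: 11.25
eef_pos: [0.4391, -0.0243, 0.0093]
eef_rot: [-0.002, 0.231, 0.973, -0.0]
wrist_force: [-9.7, 1.1, 14.4]
opening: 0.001
grasp_force: 7.3
```

Both wake and clear were pressed to the stop. Next I'll raise the arm, re-measure the bars and work out the grasp of the mid bar.

```bash
cat >> h.py <<'E'
def bars(tag,rg=(170,150,130,150),th=140,n='top',z=(.032,.044)):
    im=ctrl.camera(n); cv2.imwrite(f'pics/{tag}.png',im); x,y,w,h=rg; g=np.zeros((400,640),np.uint8); g[y:y+h,x:x+w]=im[y:y+h,x:x+w].min(2)>th
    for cc in cv2.findContours(g,0,2)[0]:
        r=cv2.minAreaRect(cc)
        if cv2.contourArea(cc)>250 and max(r[1])>45:
            for zz in z:
                q=np.array([at(n,u,zz)[:2] for u in cv2.boxPoints(r)]); e=q-np.roll(q,1,0); L=np.hypot(*e.T); i=np.argmax(L)
                print(zz,q.mean(0).round(4),L.round(3),'ax',np.degrees(np.arctan2(e[i,1],e[i,0])).round(1)%180)
E
python3 jog.py '[[0,0,-0.06,0,0,0,0.75],[0,0,-0.12,0,0,0,0.75],[0,0,-0.14,0,0,0,0.75],[0,0,-0.14,0,0,0,0.75]]'
python3 - <<'E'
from h import *
bars('t5')
a=np.radians(63.9); c=np.array([.4137,.3754])-.015*np.array([np.cos(a),np.sin(a)])
delta([*c,.10],np.radians(-26.1))
E
```

```text
time_s: 11.75
eef_pos: [0.4419, -0.0251, 0.1506]
eef_rot: [0.003, 0.231, 0.973, -0.0]
wrist_force: [-0.7, 0.6, 0.2]
opening: 0.748
grasp_force: 0.0
0.032 [0.4137 0.3754] [0.185 0.039 0.185 0.039] ax 63.8
0.044 [0.4131 0.3729] [0.183 0.039 0.184 0.039] ax 63.8
0.032 [0.479 0.274] [0.186 0.039 0.187 0.039] ax 63.8
0.044 [0.4779 0.2723] [0.185 0.039 0.185 0.039] ax 63.8
d [0.2039 0.3304 0.0486] rv [1.60e-03 1.20e-03 1.56e+00]
```

```bash
python3 jog.py '[[0.2039,0.3304,0,0,0,1.56,0.75],[0.2039,0.3304,0,0,0,1.56,0.75],[0.2039,0.3304,0,0,0,1.56,0.75],[0.2039,0.3304,0,0,0,1.56,0.75],[0.2039,0.3304,0,0,0,1.56,0.75],[0.2039,0.3304,0,0,0,1.56,0.75],[0.2039,0.3304,0,0,0,1.56,0.75],[0.2039,0.3304,0,0,0,1.56,0.75],[0.2039,0.3304,0.0486,0,0,1.56,0.75],[0.2039,0.3304,0.0486,0,0,1.56,0.75]]'
python3 - <<'E'
from h import *
p,r=pose(); print(r.as_matrix().round(3))
im=ctrl.camera('side'); cv2.imwrite('pics/side6.png',im)
cv2.imwrite('pics/m8.png',cv2.resize(im[110:230,220:340],(600,600),interpolation=cv2.INTER_CUBIC))
delta([.4071,.3619,-.018],np.radians(-26.1))
E
```

```text
time_s: 13.05
eef_pos: [0.4021, 0.3599, 0.0934]
eef_rot: [-0.0, 0.849, 0.528, -0.006]
wrist_force: [-0.7, 0.7, -0.1]
opening: 0.748
grasp_force: 0.0
[[ 0.443  0.897 -0.01 ]
 [ 0.897 -0.443 -0.006]
 [-0.01  -0.007 -1.   ]]
d [0.0037 0.0032 0.1131] rv [-0.0049  0.0071 -0.0048]
```

View pics/m8.png

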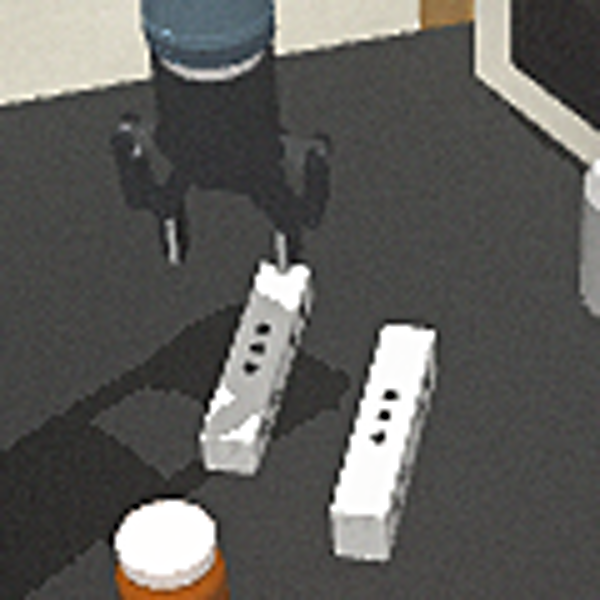

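The fingers straddle the upper part of the bar at pixel midpoint (265.4,163.2), still well above it. I'll check this against the prediction.

```bash
python3 - <<'E'
from h import *
for z in(.09,.10,.11,.12): print(z,proj('side',[.402,.36,z])+[-1,2.4])
E
```

```text
0.09 [[266.53341274 171.76060376]]
0.1 [[266.28632983 169.51390579]]
0.11 [[266.03698202 167.2466133 ]]
0.12 [[265.78533803 164.95844181]]
```

```bash
python3 jog.py '[[0.0037,0.0032,0.05,-0.005,0.007,-0.005,0.75],[0.0037,0.0032,0.08,-0.005,0.007,-0.005,0.75],[0.0037,0.0032,0.1,-0.005,0.007,-0.005,0.75],[0.0037,0.0032,0.108,-0.005,0.007,-0.005,0.75],[0.0037,0.0032,0.113,-0.005,0.007,-0.005,0.75],[0.0037,0.0032,0.113,-0.005,0.007,-0.005,0.75]]'; python3 jog.py '[[0,0,0,0,0,0,0.3],[0,0,0,0,0,0,0.3],[0,0,0,0,0,0,0.3],[0,0,0,0,0,0,0.3],[0,0,0,0,0,0,0.3]]'
```

```text
time_s: 13.85
eef_pos: [0.4115, 0.3639, -0.013]
eef_rot: [0.0, 0.847, 0.531, 0.004]
wrist_force: [-0.3, 0.2, 0.2]
opening: 0.75
grasp_force: 0.0
time_s: 14.48
eef_pos: [0.4121, 0.3642, -0.0122]
eef_rot: [0.0, 0.847, 0.531, 0.005]
wrist_force: [-1.5, -0.7, 6.3]
opening: 0.405
grasp_force: 61.8
```

```bash
python3 jog.py '[[0,0,-0.03,0,0,0,0.3],[0,0,-0.07,0,0,0,0.3],[0,0,-0.11,0,0,0,0.3],[0,0,-0.11,0,0,0,0.3],[0,0,-0.11,0,0,0,0.3]]'
python3 - <<'E'
from h import *
p,r=pose(); print(p,r.as_matrix().round(3))
a=np.radians(5.65)
delta([.6067-.1*np.cos(a),-.0239-.1*np.sin(a),.1],a-np.pi/2)
im=ctrl.camera('side'); cv2.imwrite('pics/side7.png',im)
E
```

```text
time_s: 15.1
eef_pos: [0.4093, 0.3626, 0.0951]
eef_rot: [0.0, 0.847, 0.531, 0.003]
wrist_force: [-0.2, 0.1, -3.7]
opening: 0.409
grasp_force: 61.4
[0.40932777 0.36262262 0.0951214 ] [[ 0.436  0.9    0.005]
 [ 0.9   -0.436  0.003]
 [ 0.005  0.004 -1.   ]]
d [-0.3141  0.2608 -0.0055] rv [ 8.0000e-04 -6.3000e-03  1.0213e+00]
```

```bash
python3 jog.py '[[0,0,-0.035,0,-0.006,0.15,0.3],[-0.314,0.261,-0.035,0,-0.006,1.02,0.3],[-0.314,0.261,-0.035,0,-0.006,1.02,0.3],[-0.314,0.261,-0.035,0,-0.006,1.02,0.3],[-0.314,0.261,-0.035,0,-0.006,1.02,0.3],[-0.314,0.261,-0.035,0,-0.006,1.02,0.3],[-0.314,0.261,-0.035,0,-0.006,1.02,0.3],[-0.314,0.261,-0.035,0,-0.006,1.02,0.3],[-0.314,0.261,-0.035,0,-0.006,1.02,0.3],[-0.314,0.261,-0.035,0,-0.006,1.02,0.3]]'
python3 jog.py '[[0,0,0.02,0,0,0,0.3],[0,0,0.02,0,0,0,0.3]]'
python3 - <<'E'
from h import *
p,r=pose(); print(p,r.as_matrix().round(3))
a=np.radians(5.65)
delta([.6067-.1*np.cos(a),-.0239-.1*np.sin(a),.045],a-np.pi/2)
E
```

```text
time_s: 16.4
eef_pos: [0.5069, -0.0325, 0.1291]
eef_rot: [-0.001, 0.999, 0.05, -0.0]
wrist_force: [0.6, 0.1, -3.9]
opening: 0.408
grasp_force: 61.5
time_s: 16.65
eef_pos: [0.5062, -0.0313, 0.1088]
eef_rot: [-0.001, 0.999, 0.051, -0.001]
wrist_force: [0.7, 0.4, -3.8]
opening: 0.407
grasp_force: 61.4
[ 0.50617616 -0.03131296  0.10882555] [[ 0.995  0.101 -0.002]
 [ 0.101 -0.995  0.002]
 [-0.002 -0.003 -1.   ]]
d [0.0009 0.0027 0.0638] rv [-0.0026  0.0017  0.003 ]
```

```bash
python3 jog.py '[[0.001,0.003,0.03,-0.003,0.002,0.003,0.3],[0.001,0.003,0.064,-0.003,0.002,0.003,0.3],[0.001,0.003,0.064,-0.003,0.002,0.003,0.3],[0.031,0.003,0.064,-0.003,0.002,0.003,0.3],[0.061,0.003,0.064,-0.003,0.002,0.003,0.3],[0.085,0.003,0.064,-0.003,0.002,0.003,0.3],[0.1,0.003,0.064,-0.003,0.002,0.003,0.3],[0.1,0.003,0.064,-0.003,0.002,0.003,0.3],[0.1,0.003,0.064,-0.003,0.002,0.003,0.3]]'
python3 - <<'E'
from h import *
delta([.6067,-.0239,.004],np.radians(5.65-90))
E
```

```text
time_s: 17.77
eef_pos: [0.6081, -0.0258, 0.048]
eef_rot: [0.001, 0.999, 0.049, 0.003]
wrist_force: [0.3, 0.2, -4.2]
opening: 0.405
grasp_force: 61.5
d [-0.0014 -0.0022  0.044 ] rv [ 0.0026 -0.0049 -0.0012]
```

```bash
python3 jog.py '[[0,-0.001,0.03,0,-0.003,0,0.3],[0,-0.001,0.042,0,-0.003,0,0.3],[0,-0.001,0.044,0,-0.003,0,0.3],[0,-0.001,0.044,0,-0.003,0,0.3]]'; python3 jog.py '[[0,0,0.002,0,0,0,0.3],[0,0,0.002,0,0,0,0.3]]'; python3 jog.py '[[0,0,0.002,0,0,0,0.3],[0,0,0.002,0,0,0,0.3]]'
```

```text
time_s: 18.27
eef_pos: [0.6088, -0.0254, 0.0038]
eef_rot: [0.001, 0.999, 0.048, 0.001]
wrist_force: [0.7, 0.2, -3.4]
opening: 0.408
grasp_force: 61.5
time_s: 18.52
eef_pos: [0.6088, -0.0253, 0.0017]
eef_rot: [0.001, 0.999, 0.048, 0.001]
wrist_force: [0.1, 0.1, -4.3]
opening: 0.409
grasp_force: 61.5
time_s: 18.77
eef_pos: [0.6089, -0.0254, -0.0001]
eef_rot: [0.001, 0.999, 0.048, 0.001]
wrist_force: [-2.0, 0.7, 0.8]
opening: 0.403
grasp_force: 62.3
```

```bash
python3 jog.py '[[0,0,0.0005,0,0,0,0.75],[0,0,0.0005,0,0,0,0.75],[0,0,0,0,0,0,0.75],[0,0,-0.005,0,0,0,0.75],[-0.04,0,-0.005,0,0,0,0.75],[-0.04,0,-0.005,0,0,0,0.75],[-0.04,0,-0.06,0,0,0,0.75],[-0.04,0,-0.12,0,0,0,0.0],[-0.04,0,-0.18,0,0,0,0.0],[-0.04,0,-0.24,0,0,0,0.0]]'
python3 jog.py '[[0,0,-0.06,0,0,0,0],[0,0,-0.06,0,0,0,0],[0,0,-0.06,0,0,0,0]]'
python3 - <<'E'
from h import *
bars('t8',(300,100,70,130),th=120,z=(.044,))
delta([.689,-.0158,.27])
im=ctrl.camera('side');cv2.imwrite('pics/side8.png',im)
t=cv2.imread('pics/t8.png')
m=np.zeros((400,800,3),np.uint8); m[:,:400]=cv2.resize(t[100:200,290:390],(400,400)); m[:,400:]=cv2.resize(im[170:270,335:435],(400,400)); cv2.imwrite('pics/m9.png',m)
E
```

```text
time_s: 20.02
eef_pos: [0.5688, -0.0286, 0.242]
eef_rot: [0.001, 0.999, 0.048, 0.002]
wrist_force: [0.1, -0.5, -0.7]
opening: 0.114
grasp_force: 0.0
time_s: 20.4
eef_pos: [0.5683, -0.0284, 0.2992]
eef_rot: [0.001, 0.999, 0.048, 0.001]
wrist_force: [-0.9, 0.1, -0.2]
opening: -0.001
grasp_force: 0.0
0.044 [ 0.6222 -0.0408] [0.197 0.393 0.204 0.391] ax 166.2
d [ 0.122  -0.0007  0.028 ] rv None
```

View pics/m9.png

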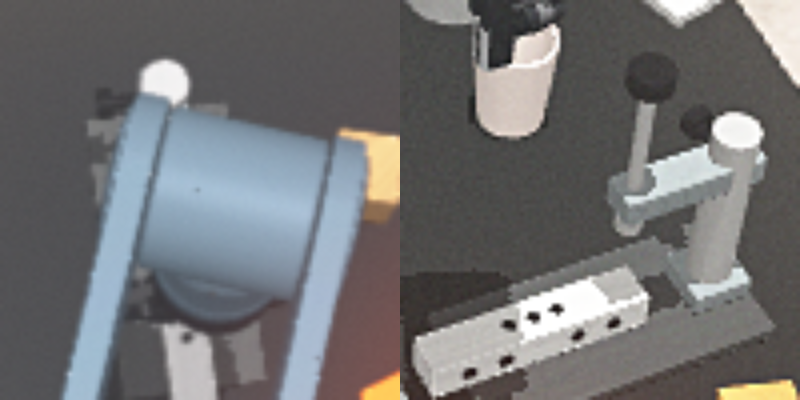

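The mid bar lies flat on the plate with its end under the foot. Now the foot gets pushed down.

```bash
python3 jog.py '[[0.06,-0.0007,0,0,0,0,0],[0.122,-0.0007,0,0,0,0,0],[0.122,-0.0007,0,0,0,0,0],[0.122,-0.0007,0.03,0,0,0,0],[0.122,-0.0007,0.044,0,0,0,0],[0.122,-0.0007,0.044,0,0,0,0]]'; python3 jog.py '[[0,0,0.01,0,0,0,0],[0,0,0.02,0,0,0,0],[0,0,0.02,0,0,0,0]]'
python3 jog.py '[[0,0,0.02,0,0,0,0],[0,0,0.03,0,0,0,0],[0,0,0.03,0,0,0,0]]'
```

```text
time_s: 21.25
eef_pos: [0.688, -0.0159, 0.2537]
eef_rot: [0.001, 0.999, 0.048, -0.001]
wrist_force: [0.6, 0.8, 0.0]
opening: -0.002
grasp_force: 0.0
time_s: 21.62
eef_pos: [0.6893, -0.0162, 0.2349]
eef_rot: [0.001, 0.999, 0.048, 0.001]
wrist_force: [-0.1, -0.2, 1.9]
opening: 0.002
grasp_force: 0.9
time_s: 22.0
eef_pos: [0.689, -0.0161, 0.2042]
eef_rot: [0.001, 0.999, 0.048, 0.0]
wrist_force: [-0.2, 0.2, 3.0]
opening: 0.0
grasp_force: 1.5
```

Pushing as expected; bar contact should come near 0.1775.

```bash
python3 jog.py '[[0,0,0.01,0,0,0,0],[0,0,0.02,0,0,0,0],[0,0,0.023,0,0,0,0],[0,0,0.023,0,0,0,0]]'; python3 jog.py '[[0,0,0.001,0,0,0,0],[0,0,0.002,0,0,0,0],[0,0,0.002,0,0,0,0]]'; python3 jog.py '[[0,0,0.001,0,0,0,0],[0,0,0.001,0,0,0,0]]'
```

```text
time_s: 22.5
eef_pos: [0.6897, -0.0162, 0.1822]
eef_rot: [0.001, 0.999, 0.048, 0.001]
wrist_force: [-0.2, 0.0, 3.6]
opening: 0.001
grasp_force: 1.9
time_s: 22.88
eef_pos: [0.6896, -0.0162, 0.1804]
eef_rot: [0.001, 0.999, 0.048, 0.001]
wrist_force: [-0.4, 0.2, 4.6]
opening: 0.002
grasp_force: 2.0
time_s: 23.12
eef_pos: [0.6897, -0.0162, 0.1793]
eef_rot: [0.001, 0.999, 0.048, 0.001]
wrist_force: [0.4, 1.1, 4.5]
opening: -0.0
grasp_force: 2.0
```

```bash
python3 jog.py '[[0,0,0.001,0,0,0,0],[0,0,0.001,0,0,0,0]]'; python3 jog.py '[[0,0,0.001,0,0,0,0],[0,0,0.001,0,0,0,0]]'
```

```text
time_s: 23.38
eef_pos: [0.6896, -0.0162, 0.1783]
eef_rot: [0.001, 0.999, 0.048, 0.001]
wrist_force: [0.1, -0.6, 4.1]
opening: -0.001
grasp_force: 2.0
time_s: 23.62
eef_pos: [0.6897, -0.0162, 0.1775]
eef_rot: [0.001, 0.999, 0.048, 0.001]
wrist_force: [-0.9, 0.5, 4.9]
opening: 0.0
grasp_force: 2.4
```

```bash
python3 jog.py '[[0,0,0.0006,0,0,0,0],[0,0,0.0006,0,0,0,0],[0,0,0.0006,0,0,0,0],[0,0,0.0006,0,0,0,0]]'; python3 jog.py '[[0,0,0.0003,0,0,0,0],[0,0,0.0003,0,0,0,0]]'
```

```text
time_s: 24.12
eef_pos: [0.6897, -0.0162, 0.1775]
eef_rot: [0.001, 0.999, 0.048, 0.001]
wrist_force: [-2.4, 1.3, 7.2]
opening: 0.0
grasp_force: 3.7
time_s: 24.38
eef_pos: [0.6897, -0.0163, 0.1775]
eef_rot: [0.001, 0.999, 0.048, 0.001]
wrist_force: [-3.1, 1.2, 8.4]
opening: 0.004
grasp_force: 4.3
```

```bash
python3 jog.py '[[0,0,0.0006,0,0,0,0],[0,0,0.0006,0,0,0,0],[0,0,0.0006,0,0,0,0],[0,0,0.0006,0,0,0,0],[0,0,0.0006,0,0,0,0],[0,0,0.0006,0,0,0,0],[0,0,0.0006,0,0,0,0],[0,0,0.0006,0,0,0,0],[0,0,0.0006,0,0,0,0],[0,0,0.0006,0,0,0,0]]'
```

```text
time_s: 25.62
eef_pos: [0.6897, -0.0162, 0.1775]
eef_rot: [0.001, 0.999, 0.048, 0.001]
wrist_force: [-4.2, 0.7, 10.8]
opening: -0.003
grasp_force: 5.5
```

```bash
python3 jog.py '[[0,0,-0.05,0,0,0,0],[0,0,-0.09,0,0,0,0],[0,0,-0.12,0,0,0,0],[0,0,-0.12,0,0,0,0],[-0.06,0,-0.12,0,0,0,0],[-0.12,0,-0.12,0,0,0,0.75],[-0.12,0,-0.12,0,0,0,0.75],[-0.12,0,-0.06,0,0,0,0.75],[-0.12,0,0,0,0,0,0.75],[-0.12,0,0,0,0,0,0.75]]'
python3 - <<'E'
from h import *
delta([.569,-.029,.0],np.radians(5.65-90))
im=ctrl.camera('side'); cv2.imwrite('pics/side9.png',im)
a=cv2.imread('pics/side8.png'); x,y,w,h=380,180,50,60
print('gauge diff',np.abs(im[y:y+h,x:x+w].astype(int)-a[y:y+h,x:x+w]).mean())
E
```

```text
time_s: 26.88
eef_pos: [0.5661, -0.0268, 0.1693]
eef_rot: [-0.001, 0.999, 0.048, -0.005]
wrist_force: [0.1, 0.2, 0.4]
opening: 0.753
grasp_force: 0.0
d [0.0044 0.0028 0.1692] rv [-0.0019  0.0099 -0.002 ]
gauge diff 3.606333333333333
```

```bash
python3 jog.py '[[0.001,0.001,0.06,0,0.004,0,0.75],[0.001,0.001,0.12,0,0.004,0,0.75],[0.001,0.001,0.165,0,0.004,0,0.75],[0.001,0.001,0.168,0,0.004,0,0.75],[0.04,0.001,0.168,0,0.004,0,0.75],[0.04,0.001,0.168,0,0.004,0,0.75]]'; python3 - <<'E'
from h import *
delta([.6088,-.0254,-.0003],np.radians(5.65-90))
E
```

```text
time_s: 27.68
eef_pos: [0.6165, -0.0263, 0.0126]
eef_rot: [0.002, 0.999, 0.049, 0.007]
wrist_force: [0.2, -0.9, 0.3]
opening: 0.753
grasp_force: 0.0
d [-0.0077 -0.0017  0.0127] rv [ 0.0053 -0.0146 -0.0013]
```

```bash
python3 jog.py '[[0,0,0,0,0,0,0.75],[0,0,0,0,0,0,0.75]]'; python3 - <<'E'
from h import *
delta([.6088,-.0254,-.0003],np.radians(5.65-90))
E
```

```text
time_s: 27.92
eef_pos: [0.6106, -0.0255, 0.009]
eef_rot: [0.001, 0.999, 0.048, 0.004]
wrist_force: [-0.5, 0.9, -0.1]
opening: 0.751
grasp_force: 0.0
d [-0.0018 -0.0003  0.0093] rv [ 0.0029 -0.007  -0.0018]
```

```bash
python3 jog.py '[[0,0,0.009,0,-0.005,0,0.75],[0,0,0.009,0,-0.005,0,0.75],[0,0,0.009,0,-0.005,0,0.75],[0,0,0.009,0,-0.005,0,0.3],[0,0,0.009,0,-0.005,0,0.3],[0,0,0.009,0,-0.005,0,0.3],[0,0,0.009,0,-0.005,0,0.3],[0,0,0.009,0,-0.005,0,0.3]]'; python3 jog.py '[[0,0,-0.02,0,0,0,0.3],[0,0,-0.035,0,0,0,0.3],[0,0,-0.04,0,0,0,0.3],[-0.05,0,-0.04,0,0,0,0.3],[-0.1,0,-0.04,0,0,0,0.3],[-0.1,0,-0.08,0,0,0,0.3],[-0.1,0,-0.13,0,0,0,0.3],[-0.1,0,-0.13,0,0,0,0.3],[-0.1,0,-0.13,0,0,0,0.3]]'; python3 - <<'E'
from h import *
delta([.4901,-.3776,.12],np.radians(25.7-90))
E
```

```text
time_s: 28.92
eef_pos: [0.6108, -0.0254, -0.001]
eef_rot: [0.001, 0.999, 0.048, 0.001]
wrist_force: [-0.8, 0.6, 3.2]
opening: 0.408
grasp_force: 61.9
time_s: 30.05
eef_pos: [0.5102, -0.0345, 0.128]
eef_rot: [0.001, 0.999, 0.048, 0.0]
wrist_force: [-0.7, -0.4, -3.9]
opening: 0.41
grasp_force: 61.3
d [-0.0532  0.3395  0.0088] rv [ 2.200e-03  2.000e-04 -3.517e-01]
```

```bash
python3 jog.py '[[-0.053,0.339,0,0.002,0,-0.352,0.3],[-0.053,0.339,0,0.002,0,-0.352,0.3],[-0.053,0.339,0,0.002,0,-0.352,0.3],[-0.053,0.339,0,0.002,0,-0.352,0.3],[-0.053,0.339,0,0.002,0,-0.352,0.3],[-0.053,0.339,0,0.002,0,-0.352,0.3],[-0.053,0.339,0,0.002,0,-0.352,0.3],[-0.053,0.339,0.06,0.002,0,-0.352,0.3],[-0.053,0.339,0.08,0.002,0,-0.352,0.3],[-0.053,0.339,0.08,0.002,0,-0.352,0.3]]'; python3 jog.py '[[0,0,0.02,0,0,0,0.3],[0,0,0.02,0,0,0,0.3],[0,0,0.02,0,0,0,0.3]]'; python3 - <<'E'
from h import *
delta([.4901,-.3776,-.004],np.radians(25.7-90))
E
```

```text
time_s: 31.3
eef_pos: [0.4895, -0.3747, 0.0465]
eef_rot: [-0.003, 0.975, 0.223, -0.001]
wrist_force: [-0.6, -0.3, -3.2]
opening: 0.409
grasp_force: 61.7
time_s: 31.68
eef_pos: [0.4914, -0.3778, 0.0302]
eef_rot: [0.001, 0.975, 0.223, 0.001]
wrist_force: [-0.6, 1.1, -3.7]
opening: 0.408
grasp_force: 61.7
d [-0.0011 -0.0008  0.0342] rv [ 0.0018 -0.0007  0.0004]
```

```bash
python3 jog.py '[[0,0,0.02,0.001,0,0,0.3],[0,0,0.034,0.001,0,0,0.3],[0,0,0.034,0.001,0,0,0.3],[0,0,0.034,0.001,0,0,0.3]]';python3 jog.py '[[0,0,0.002,0,0,0,0.3],[0,0,0.004,0,0,0,0.3],[0,0,0.004,0,0,0,0.3]]'
```

```text
time_s: 32.17
eef_pos: [0.491, -0.3775, -0.0048]
eef_rot: [-0.0, 0.975, 0.222, 0.0]
wrist_force: [0.7, 0.0, -3.5]
opening: 0.406
grasp_force: 61.7
time_s: 32.55
eef_pos: [0.4909, -0.3774, -0.0086]
eef_rot: [-0.0, 0.975, 0.223, 0.0]
wrist_force: [-0.0, 0.5, -4.2]
opening: 0.408
grasp_force: 61.7
```

```bash
python3 jog.py '[[0,0,0.001,0,0,0,0.3],[0,0,0.002,0,0,0,0.3],[0,0,0.002,0,0,0,0.3]]'; python3 jog.py '[[0,0,0.0005,0,0,0,0.7],[0,0,0.0005,0,0,0,0.7],[0,0,0.0005,0,0,0,0.7],[0,0,-0.03,0,0,0,0.7],[0,0,-0.09,0,0,0,0.7],[0,0,-0.14,0,0,0,0.7],[0,0,-0.16,0,0,0,0.7],[0,0,-0.16,0,0,0,0.7]]'
python3 - <<'E'
from h import *
bars('t10')
bars('t11',(370,155,120,125),th=185,z=(.035,))
E
```

```text
time_s: 32.92
eef_pos: [0.4911, -0.3776, -0.01]
eef_rot: [-0.0, 0.975, 0.223, 0.0]
wrist_force: [-2.2, 2.0, 4.5]
opening: 0.41
grasp_force: 62.6
time_s: 33.92
eef_pos: [0.4916, -0.3782, 0.1506]
eef_rot: [0.001, 0.975, 0.223, 0.001]
wrist_force: [-0.8, -0.3, -0.5]
opening: 0.697
grasp_force: 0.0
0.032 [0.4788 0.274 ] [0.186 0.039 0.187 0.039] ax 63.8
0.044 [0.4777 0.2722] [0.185 0.039 0.185 0.039] ax 63.8
```

```bash
python3 - <<'E'
from h import *
delta([.4728,.2623,.12],np.radians(63.8-90))
E
```

```text
d [ 0.2616 -0.583   0.0291] rv [-3.300e-03 -6.000e-04 -6.647e-01]
```

```bash
python3 jog.py '[[0.2616,-0.583,0,0,0,-0.665,0.75],[0.2616,-0.583,0,0,0,-0.665,0.75],[0.2616,-0.583,0,0,0,-0.665,0.75],[0.2616,-0.583,0,0,0,-0.665,0.75],[0.2616,-0.583,0,0,0,-0.665,0.75],[0.2616,-0.583,0,0,0,-0.665,0.75],[0.2616,-0.583,0,0,0,-0.665,0.75],[0.2616,-0.583,0,0,0,-0.665,0.75],[0.2616,-0.583,0,0,0,-0.665,0.75],[0.2616,-0.583,0,0,0,-0.665,0.75]]'; python3 - <<'E'
from h import *
bars('t12')
bars('t13',(370,155,120,125),th=185,z=(.035,))
t=cv2.imread('pics/t13.png'); print(t[155:280:12,375:490:12].min(2))
delta([.4728,.2623,.09],np.radians(63.8-90))
E
```

```text
time_s: 35.28
eef_pos: [0.4722, 0.2488, 0.1471]
eef_rot: [-0.001, 0.849, 0.529, -0.002]
wrist_force: [1.1, 0.0, 0.0]
opening: 0.752
grasp_force: 0.0
0.032 [0.4168 0.401 ] [0.263 0.023 0.263 0.022] ax 12.0
0.044 [0.4162 0.3983] [0.261 0.023 0.261 0.022] ax 12.0
0.032 [0.4554 0.2551] [0.269 0.028 0.269 0.028] ax 13.199999999999989
0.044 [0.4545 0.2535] [0.267 0.028 0.267 0.027] ax 13.199999999999989
0.035 [ 0.4986 -0.3699] [0.18  0.038 0.181 0.037] ax 25.69999999999999
[[ 75  82  82 255  79  83  82  84  82  87]
 [ 81  79  79  80  82  83  82  83  84  81]
 [ 78  81  81  83  89  91  85  84  81  82]
 [ 82  80  90  92  91 254  89  83  84  82]
 [ 81  93  92  91  92 255  95  82  82  81]
 [ 82  80  90  91  91  90 255  89  82  81]
 [ 80  79  92  93  90  91 244 205  90  82]
 [ 80  81  79  92  93  91  91  89  90  82]
 [ 78  76  78  93  92  93  91  91  81  81]
 [ 78  78  79  79  92  91  82  80  81  80]
 [ 78  78  77  77  78  79  79  80  77  80]]
d [ 0.0097 -0.0028  0.0571] rv [-0.0042  0.0007  0.0065]
```

```bash
python3 jog.py '[[0,0,0.03,0,0,0,0.75],[0,0,0.05,0,0,0,0.75],[0,0,0.05,0,0,0,0.75],[0,0,0.05,0,0,0,0.75]]'; python3 - <<'E'
from h import *
delta([.4728,.2623,-.003],np.radians(63.8-90))
im=ctrl.camera('side'); cv2.imwrite('pics/side14.png',im)
cv2.imwrite('pics/m10.png',cv2.resize(im[130:240,240:350],(550,550),interpolation=cv2.INTER_CUBIC))
E
```

```text
time_s: 35.88
eef_pos: [0.474, 0.2467, 0.0993]
eef_rot: [-0.0, 0.849, 0.528, -0.0]
wrist_force: [0.0, 1.1, -0.1]
opening: 0.75
grasp_force: 0.0
d [ 0.0135 -0.0078  0.1023] rv [-0.0008  0.0003 -0.0003]
```

View pics/m10.png

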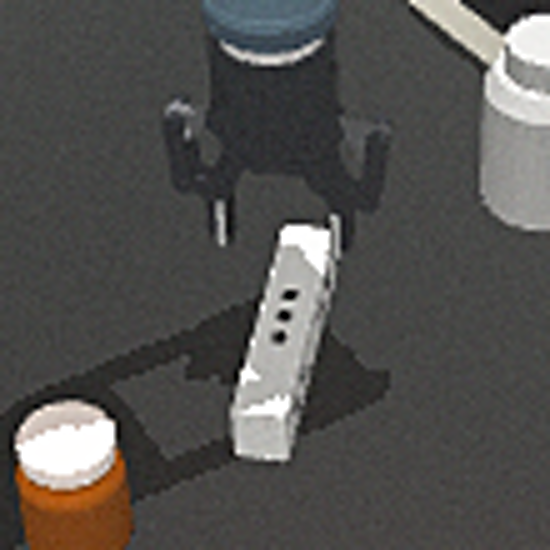

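The bar hasn't moved (middle mark still at (296.6,193)) and the fingers straddle it. Descending to grip.

```bash
python3 jog.py '[[0.0135,-0.0078,0.01,0,0,0,0.75],[0.0135,-0.0078,0.04,0,0,0,0.75],[0.0135,-0.0078,0.08,0,0,0,0.75],[0.0135,-0.0078,0.1,0,0,0,0.75],[0.0135,-0.0078,0.102,0,0,0,0.75],[0.0135,-0.0078,0.102,0,0,0,0.75],[0.0135,-0.0078,0.102,0,0,0,0.75]]'; python3 jog.py '[[0,0,0,0,0,0,0.3],[0,0,0,0,0,0,0.3],[0,0,0,0,0,0,0.3],[0,0,0,0,0,0,0.3],[0,0,0,0,0,0,0.3]]';python3 jog.py '[[0,0,-0.03,0,0,0,0.3],[0,0,-0.08,0,0,0,0.3],[0,0,-0.13,0,0,0,0.3],[0,0,-0.13,0,0,0,0.3],[0,0,-0.13,0,0,0,0.3]]'
python3 - <<'E'
from h import *
a=np.radians(5.65)
delta([.6067-.1*np.cos(a),-.0239-.1*np.sin(a),.13],a-np.pi/2)
E
```

```text
time_s: 36.8
eef_pos: [0.4742, 0.2634, -0.001]
eef_rot: [0.0, 0.849, 0.529, 0.001]
wrist_force: [-0.9, -0.1, 0.8]
opening: 0.746
grasp_force: 0.0
time_s: 37.42
eef_pos: [0.474, 0.2631, -0.0012]
eef_rot: [0.0, 0.849, 0.529, 0.001]
wrist_force: [-0.2, -0.9, 6.3]
opening: 0.407
grasp_force: 62.1
time_s: 38.05
eef_pos: [0.4716, 0.2623, 0.126]
eef_rot: [-0.001, 0.849, 0.529, -0.001]
wrist_force: [0.8, 0.2, -6.3]
opening: 0.408
grasp_force: 61.8
d [-0.25    0.1626 -0.004 ] rv [-0.0013  0.0025  1.0151]
```

```bash
python3 jog.py '[[-0.25,0.163,0,0,0,1.015,0.3],[-0.25,0.163,0,0,0,1.015,0.3],[-0.25,0.163,0,0,0,1.015,0.3],[-0.25,0.163,0,0,0,1.015,0.3],[-0.25,0.163,0,0,0,1.015,0.3],[-0.25,0.163,0,0,0,1.015,0.3],[-0.25,0.163,0,0,0,1.015,0.3],[-0.25,0.163,0,0,0,1.015,0.3],[-0.25,0.163,0,0,0,1.015,0.3]]'
python3 jog.py '[[0,0,0.03,0,0,0,0.3],[0,0,0.06,0,0,0,0.3],[0,0,0.075,0,0,0,0.3],[0,0,0.075,0,0,0,0.3],[0,0,0.075,0,0,0,0.3]]'
python3 - <<'E'
from h import *
a=np.radians(5.65)
delta([.6067,-.0239,.055],a-np.pi/2)
E
```

```text
time_s: 39.17
eef_pos: [0.5085, -0.0326, 0.1269]
eef_rot: [-0.0, 0.999, 0.05, -0.0]
wrist_force: [-0.5, 1.0, -5.3]
opening: 0.406
grasp_force: 62.3
time_s: 39.8
eef_pos: [0.5101, -0.0336, 0.0537]
eef_rot: [0.0, 0.999, 0.05, 0.001]
wrist_force: [-0.5, -0.4, -4.8]
opening: 0.404
grasp_force: 62.2
d [ 0.0971 -0.0001 -0.0011] rv [ 0.0003 -0.0021  0.0006]
```

```bash
python3 jog.py '[[0.03,0,0,0,0,0,0.3],[0.06,0,0,0,0,0,0.3],[0.085,0,0,0,0,0,0.3],[0.097,0,0,0,0,0,0.3],[0.097,0,0,0,0,0,0.3],[0.097,0,0.025,0,0,0,0.3],[0.097,0,0.037,0,0,0,0.3],[0.097,0,0.04,0,0,0,0.3],[0.097,0,0.04,0,0,0,0.3],[0.097,0,0.04,0,0,0,0.3]]'; python3 jog.py '[[0,0,0.001,0,0,0,0.3],[0,0,0.002,0,0,0,0.3],[0,0,0.002,0,0,0,0.3]]'; python3 jog.py '[[0,0,0.001,0,0,0,0.3],[0,0,0.0015,0,0,0,0.3],[0,0,0.0015,0,0,0,0.3]]'
```

```text
time_s: 41.05
eef_pos: [0.6062, -0.0241, 0.0135]
eef_rot: [0.0, 0.999, 0.049, 0.001]
wrist_force: [0.3, -0.3, -4.6]
opening: 0.409
grasp_force: 62.2
time_s: 41.42
eef_pos: [0.6058, -0.0239, 0.0109]
eef_rot: [-0.0, 0.999, 0.049, 0.0]
wrist_force: [0.3, -0.7, -3.8]
opening: 0.406
grasp_force: 62.5
time_s: 41.8
eef_pos: [0.6058, -0.0239, 0.0108]
eef_rot: [-0.0, 0.999, 0.05, 0.0]
wrist_force: [-7.0, 1.1, 9.5]
opening: 0.407
grasp_force: 64.3
```

```bash
python3 jog.py '[[0,0,-0.001,0,0,0,0.75],[0,0,-0.001,0,0,0,0.75],[0,0,-0.001,0,0,0,0.75],[-0.04,0,-0.005,0,0,0,0.75],[-0.04,0,-0.005,0,0,0,0.75],[-0.04,0,-0.06,0,0,0,0.75],[-0.04,0,-0.12,0,0,0,0.0],[-0.04,0,-0.18,0,0,0,0.0],[-0.04,0,-0.24,0,0,0,0.0],[-0.04,0,-0.29,0,0,0,0.0]]'
python3 jog.py '[[0,0,0,0,0,0,0],[0,0,0,0,0,0,0],[0,0,0,0,0,0,0]]'
python3 - <<'E'
from h import *
delta([.6892,-.0158,.255])
E
```

```text
time_s: 43.05
eef_pos: [0.5668, -0.028, 0.3025]
eef_rot: [0.0, 0.999, 0.049, 0.002]
wrist_force: [0.8, -0.7, -0.4]
opening: 0.001
grasp_force: 0.0
time_s: 43.42
eef_pos: [0.565, -0.0277, 0.2971]
eef_rot: [-0.001, 0.999, 0.049, -0.001]
wrist_force: [-0.7, -0.6, 0.1]
opening: 0.002
grasp_force: 0.0
d [0.1249 0.0004 0.0417] rv None
```

```bash
python3 jog.py '[[0.06,0,0,0,0,0,0],[0.125,0,0,0,0,0,0],[0.125,0,0,0,0,0,0],[0.125,0,0.03,0,0,0,0],[0.125,0,0.043,0,0,0,0],[0.125,0,0.05,0,0,0,0],[0.125,0,0.07,0,0,0,0],[0.125,0,0.09,0,0,0,0],[0.125,0,0.1,0,0,0,0],[0.125,0,0.1,0,0,0,0]]'; python3 jog.py '[[0,0,0.002,0,0,0,0],[0,0,0.004,0,0,0,0],[0,0,0.004,0,0,0,0]]'
```

```text
time_s: 44.68
eef_pos: [0.6895, -0.0155, 0.198]
eef_rot: [-0.0, 0.999, 0.049, -0.001]
wrist_force: [-1.9, -0.2, 3.4]
opening: 0.002
grasp_force: 1.6
time_s: 45.05
eef_pos: [0.6899, -0.0156, 0.1952]
eef_rot: [-0.0, 0.999, 0.049, -0.0]
wrist_force: [-3.0, -1.0, 3.5]
opening: 0.003
grasp_force: 1.7
```

```bash
python3 jog.py '[[0,0,0.002,0,0,0,0],[0,0,0.004,0,0,0,0],[0,0,0.004,0,0,0,0]]'; python3 jog.py '[[0,0,0.001,0,0,0,0],[0,0,0.001,0,0,0,0]]'; python3 jog.py '[[0,0,0.001,0,0,0,0],[0,0,0.001,0,0,0,0]]'
```

```text
time_s: 45.42
eef_pos: [0.6902, -0.0156, 0.1909]
eef_rot: [-0.0, 0.999, 0.049, 0.0]
wrist_force: [-1.9, -0.6, 2.8]
opening: -0.003
grasp_force: 1.8
time_s: 45.68
eef_pos: [0.6902, -0.0155, 0.1901]
eef_rot: [-0.0, 0.999, 0.049, 0.0]
wrist_force: [-1.0, 1.0, 4.5]
opening: -0.002
grasp_force: 1.8
time_s: 45.92
eef_pos: [0.6902, -0.0156, 0.1895]
eef_rot: [-0.0, 0.999, 0.049, 0.0]
wrist_force: [-3.3, -0.3, 5.4]
opening: -0.004
grasp_force: 2.6
```

Contact at 0.1895 as predicted. Add a little and hold.

```bash
python3 jog.py '[[0,0,0.0006,0,0,0,0],[0,0,0.0006,0,0,0,0],[0,0,0.0006,0,0,0,0]]'; python3 jog.py '[[0,0,0.0005,0,0,0,0],[0,0,0.0005,0,0,0,0],[0,0,0.0005,0,0,0,0],[0,0,0.0005,0,0,0,0],[0,0,0.0005,0,0,0,0],[0,0,0.0005,0,0,0,0],[0,0,0.0005,0,0,0,0],[0,0,0.0005,0,0,0,0],[0,0,0.0005,0,0,0,0],[0,0,0.0005,0,0,0,0]]'
```

```text
time_s: 46.3
eef_pos: [0.6902, -0.0156, 0.1895]
eef_rot: [-0.0, 0.999, 0.049, 0.0]
wrist_force: [-3.9, -0.3, 7.9]
opening: 0.004
grasp_force: 3.8
time_s: 47.55
eef_pos: [0.6902, -0.0155, 0.1894]
eef_rot: [-0.0, 0.999, 0.049, 0.001]
wrist_force: [-4.5, 0.5, 9.5]
opening: 0.004
grasp_force: 4.7
```

```bash
python3 jog.py '[[0,0,-0.05,0,0,0,0],[0,0,-0.09,0,0,0,0],[0,0,-0.11,0,0,0,0],[0,0,-0.11,0,0,0,0],[-0.06,0,-0.11,0,0,0,0],[-0.124,0,-0.11,0,0,0,0.75],[-0.124,0,-0.11,0,0,0,0.75],[-0.124,0,-0.06,0,0,0,0.75],[-0.124,0,0,0,0,0,0.75],[-0.124,0,0.06,0,0,0,0.75]]'
python3 jog.py '[[0,0,0.05,0,0,0,0.75],[0,0,0.1,0,0,0,0.75],[0,0,0.105,0,0,0,0.75],[0,0,0.105,0,0,0,0.75],[0,0,0.105,0,0,0,0.75]]'
python3 - <<'E'
from h import *
delta([.6058,-.0239,.011],np.radians(5.65-90))
E
```

```text
time_s: 48.8
eef_pos: [0.5664, -0.0276, 0.1248]
eef_rot: [-0.0, 0.999, 0.049, -0.0]
wrist_force: [0.7, -0.7, 0.5]
opening: 0.749
grasp_force: 0.0
time_s: 49.42
eef_pos: [0.5688, -0.0282, 0.0253]
eef_rot: [0.0, 0.999, 0.049, 0.002]
wrist_force: [-0.3, 0.5, -0.5]
opening: 0.753
grasp_force: 0.0
d [ 0.0372 -0.0006  0.0144] rv [ 0.001  -0.0041  0.0003]
```

```bash
python3 jog.py '[[0.037,0,0.0,0,-0.003,0,0.75],[0.037,0,0.01,0,-0.003,0,0.75],[0.037,0,0.013,0,-0.003,0,0.75],[0.037,0,0.013,0,-0.003,0,0.75],[0.037,0,0.013,0,-0.003,0,0.75],[0.037,0,0.013,0,-0.003,0,0.3],[0.037,0,0.013,0,-0.003,0,0.3],[0.037,0,0.013,0,-0.003,0,0.3],[0.037,0,0.013,0,-0.003,0,0.3],[0.037,0,0.013,0,-0.003,0,0.3]]'; python3 jog.py '[[0,0,-0.02,0,0,0,0.3],[0,0,-0.035,0,0,0,0.3],[0,0,-0.04,0,0,0,0.3],[-0.05,0,-0.04,0,0,0,0.3],[-0.1,0,-0.04,0,0,0,0.3],[-0.1,0,-0.08,0,0,0,0.3],[-0.1,0,-0.13,0,0,0,0.3],[-0.1,0,-0.13,0,0,0,0.3],[-0.1,0,-0.13,0,0,0,0.3]]'; python3 - <<'E'
from h import *
bars('t15',(370,155,120,125),th=185,z=(.035,))
delta([.4473,-.2873,.14],np.radians(25.7-90))
E
```

```text
time_s: 50.68
eef_pos: [0.6038, -0.0241, 0.0105]
eef_rot: [-0.0, 0.999, 0.049, -0.001]
wrist_force: [-1.5, -0.2, 5.7]
opening: 0.407
grasp_force: 62.7
time_s: 51.8
eef_pos: [0.5036, -0.0337, 0.1394]
eef_rot: [-0.0, 0.999, 0.049, -0.002]
wrist_force: [-0.6, -0.4, -5.3]
opening: 0.406
grasp_force: 61.8
0.035 [ 0.4986 -0.3699] [0.18  0.038 0.181 0.037] ax 25.69999999999999
d [-0.0804  0.2471 -0.0014] rv [-0.0026  0.0054 -0.3497]
```

```bash
python3 jog.py '[[-0.08,0.247,0,0,0.003,-0.35,0.3],[-0.08,0.247,0,0,0.003,-0.35,0.3],[-0.08,0.247,0,0,0.003,-0.35,0.3],[-0.08,0.247,0,0,0.003,-0.35,0.3],[-0.08,0.247,0,0,0.003,-0.35,0.3],[-0.08,0.247,0.04,0,0.003,-0.35,0.3],[-0.08,0.247,0.09,0,0.003,-0.35,0.3],[-0.08,0.247,0.1,0,0.003,-0.35,0.3],[-0.08,0.247,0.1,0,0.003,-0.35,0.3],[-0.08,0.247,0.1,0,0.003,-0.35,0.3]]'; python3 - <<'E'
from h import *
delta([.4473,-.2873,.006],np.radians(25.7-90))
E
```

```text
time_s: 53.1
eef_pos: [0.4502, -0.2886, 0.0421]
eef_rot: [0.001, 0.975, 0.223, 0.001]
wrist_force: [0.5, 0.2, -5.0]
opening: 0.405
grasp_force: 62.3
d [-0.0021 -0.0025  0.0361] rv [ 0.0021 -0.0015  0.0006]
```

```bash
python3 jog.py '[[-0.002,-0.002,0.02,0.001,0,0,0.3],[-0.002,-0.002,0.033,0.001,0,0,0.3],[-0.002,-0.002,0.036,0.001,0,0,0.3],[-0.002,-0.002,0.036,0.001,0,0,0.3],[-0.002,-0.002,0.036,0.001,0,0,0.3]]'; python3 jog.py '[[0,0,0.002,0,0,0,0.3],[0,0,0.0035,0,0,0,0.3],[0,0,0.0035,0,0,0,0.3]]';  python3 jog.py '[[0,0,0.001,0,0,0,0.3],[0,0,0.0015,0,0,0,0.3],[0,0,0.0015,0,0,0,0.3]]'
```

```text
time_s: 53.72
eef_pos: [0.4467, -0.2871, 0.005]
eef_rot: [-0.0, 0.975, 0.223, 0.0]
wrist_force: [0.5, 0.8, -5.0]
opening: 0.406
grasp_force: 62.3
time_s: 54.1
eef_pos: [0.4464, -0.2868, 0.0015]
eef_rot: [-0.001, 0.975, 0.223, 0.0]
wrist_force: [-1.8, 1.1, 2.4]
opening: 0.405
grasp_force: 63.3
time_s: 54.48
eef_pos: [0.4464, -0.2868, 0.0014]
eef_rot: [-0.001, 0.975, 0.223, -0.0]
wrist_force: [-6.8, 5.8, 18.6]
opening: 0.41
grasp_force: 65.6
```

Placed. Release, rise, then go above the store key with the fingers shut.

```bash
python3 jog.py '[[0,0,-0.0015,0,0,0,0.7],[0,0,-0.0015,0,0,0,0.7],[0,0,-0.0015,0,0,0,0.7],[0,0,-0.03,0,0,0,0.7],[0,0,-0.09,0,0,0,0.7],[0,0,-0.12,0,0,0,0.7],[0,0,-0.12,0,0,0,0],[0,0,-0.12,0,0,0,0]]'
python3 - <<'E'
from h import *
delta([.4862,.0195,.06],np.radians(63))
delta([.4862,.0195,.06],np.radians(-64))
E
```

```text
time_s: 55.48
eef_pos: [0.4457, -0.2863, 0.1183]
eef_rot: [-0.002, 0.975, 0.222, -0.0]
wrist_force: [0.6, 0.2, -0.7]
opening: 0.282
grasp_force: 0.0
d [ 0.1692 -0.2578  0.0591] rv [-0.0031  0.0015  0.92  ]
d [ 0.1692 -0.2578  0.0591] rv [-0.0033 -0.     -0.0051]
```

```bash
python3 jog.py '[[0.169,-0.258,0,0,0,0,0],[0.169,-0.258,0,0,0,0,0],[0.169,-0.258,0,0,0,0,0],[0.169,-0.258,0,0,0,0,0],[0.169,-0.258,0,0,0,0,0],[0.169,-0.258,0,0,0,0,0],[0.169,-0.258,0.05,0,0,0,0],[0.169,-0.258,0.06,0,0,0,0],[0.169,-0.258,0.06,0,0,0,0],[0.169,-0.258,0.06,0,0,0,0]]'
python3 - <<'E'
from h import *
bars('t16',(370,155,120,125),th=185,z=(.035,.047))
t=cv2.imread('pics/t16.png'); im=ctrl.camera('side'); cv2.imwrite('pics/side16.png',im)
m=np.zeros((480,800,3),np.uint8); m[:,:400]=cv2.resize(t[155:275,375:475],(400,480)); m[:,400:]=cv2.resize(im[220:340,280:380],(400,480)); cv2.imwrite('pics/m11.png',m)
delta([.4883,.0195,.018],np.radians(-64))
E
```

```text
time_s: 56.72
eef_pos: [0.4875, 0.0182, 0.061]
eef_rot: [-0.001, 0.975, 0.222, 0.001]
wrist_force: [0.8, 0.2, 0.8]
opening: 0.002
grasp_force: 0.0
0.035 [ 0.4569 -0.281 ] [0.181 0.039 0.181 0.038] ax 25.69999999999999
0.047 [ 0.4559 -0.2786] [0.18  0.038 0.18  0.038] ax 25.69999999999999
0.035 [ 0.4987 -0.37  ] [0.18  0.038 0.181 0.038] ax 25.69999999999999
0.047 [ 0.4975 -0.367 ] [0.179 0.038 0.179 0.037] ax 25.69999999999999
d [ 0.0009 -0.0007  0.0433] rv [-0.0003 -0.0024 -0.0057]
```

View pics/m11.png

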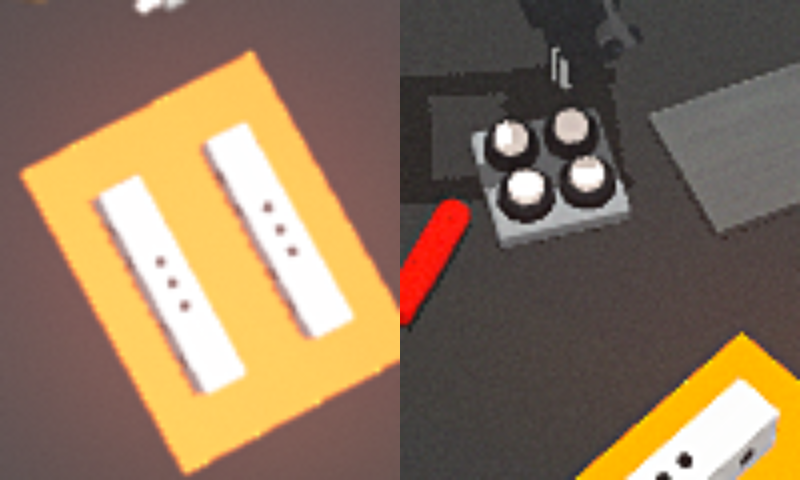

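Both bars lie flat, well inside the mat and separate. The fingertip is above the far left key. Pressing store.

```bash
python3 jog.py '[[0,0,0.02,0,0,0,0],[0,0,0.043,0,0,0,0],[0,0,0.047,0,0,0,0],[0,0,0.05,0,0,0,0],[0,0,0.0515,0,0,0,0],[0,0,0.0515,0,0,0,0]]'; python3 jog.py '[[0,0,0.001,0,0,0,0],[0,0,0.001,0,0,0,0]]'
```

```text
time_s: 57.58
eef_pos: [0.4868, 0.019, 0.0094]
eef_rot: [-0.001, 0.975, 0.223, 0.0]
wrist_force: [-4.4, 0.2, 6.8]
opening: -0.001
grasp_force: 3.5
time_s: 57.82
eef_pos: [0.4869, 0.019, 0.0092]
eef_rot: [-0.001, 0.975, 0.223, 0.0]
wrist_force: [-8.2, 0.3, 16.6]
opening: -0.003
grasp_force: 8.3
```

Bottomed. Now raise, check the bars, and hand in.

```bash
python3 jog.py '[[0,0,-0.03,0,0,0,0],[0,0,-0.08,0,0,0,0],[0,0,-0.13,0,0,0,0],[0,0,-0.13,0,0,0,0],[0,0,-0.13,0,0,0,0]]'; python3 - <<'E'
from h import *
bars('t17',(370,155,120,125),th=185,z=(.035,))
print(ctrl.hand_in())
E
```

```text
time_s: 58.45
eef_pos: [0.4867, 0.0189, 0.1376]
eef_rot: [-0.001, 0.975, 0.223, 0.001]
wrist_force: [0.5, -0.5, -1.3]
opening: -0.0
grasp_force: 0.0
0.035 [ 0.4569 -0.281 ] [0.181 0.039 0.181 0.038] ax 25.69999999999999
0.035 [ 0.4987 -0.37  ] [0.18  0.038 0.181 0.038] ax 25.69999999999999
the job is handed in; nothing more can be done
None
```

Job handed in at about 58 s, verdict not shown: wake and clear pressed, the mid then thick bars gauged (no thin bar seen), both laid flat inside the mat and apart, store pressed last, erase never touched and nothing seen knocked over.

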